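# Clamp a plaster mould half for fettling, to the first slip of the clutch

### The job

Set the loose plaster mould half in the fettling clamp: slide it in under the raised shoe from the open side until it stands on the bed, close up to the side stop and the back fence, its keyed face towards the open side, and let go. Then tighten the thumbscrew clockwise, with fresh grips as needed, until its clutch slips for the first time, and stop there: plaster chips, so the clutch must never slip as much as an eighth of a turn. Leave the mould clamped and the other things on the bench where they are.

Things in the scene. Friction and masses are not known exactly. Their poses are not given: they have to be found in the camera images.
- mould: Loose half of a two-part plaster mould: an off-white upright block, 62 mm thick (x from -29 to +33), 120 mm long (y from -60 to +60), 85 mm high, 0.4 to 0.7 kg. Origin at the centre of its underside, z up. Its keyed face, with small round keys standing 4 mm proud near the corners, looks along -x; grip it across its 62 mm thickness, i.e. along its x axis.
- keyed_face (a point): The middle of the mould's keyed face, 42 mm above the mould's underside, at x = -33 mm, y = 0 in the mould's axes, which it shares.
- clamp: Fettling clamp, fixed to the bench, placed differently each time. Origin on the worktop under the mould's seat; x runs to the back fence, y to the open side, z up. Wooden bed, top at z = 12 mm, x -66 to +80, y -55 to +100. Near the robot a grey bracket (x -64 to -178, y -50 to +50, up to z = 167 mm) carries the screw.
- seat (a point): On the bed, where the centre of the mould's underside belongs when it stands against the back fence and the side stop: x = 0, y = 0, z = 12 mm in the clamp's axes, which it shares. There the mould's y axis lies along the clamp's x axis (fence direction) and its keyed face looks to the clamp's +y.
- fence (a point): Middle of the steel back fence's face, on the bed: x = 60, y = 26, z = 12 mm in the clamp's axes, which it shares. The face is square to x, runs from y = -45 to +98 mm and rises to z = 74 mm.
- side_stop (a point): Middle of the wooden side stop's face, on the bed: x = 0, y = -33, z = 12 mm in the clamp's axes, which it shares. The face looks to +y, runs from x = -50 to +50 mm and rises only to z = 30 mm. The opposite side (+y) of the bed is open.
- shoe: Steel corner shoe at the screw's lower end, 44 mm wide (y): a lip 16 mm over the mould's top, an apron 18 mm down its near end. Origin at the inner corner, which when clamped is at x -60, y 0, z 97 mm of the clamp. Its z axis is the screw axis, (-0.616, 0, 0.788) in the clamp. At the start it stands 8 to 13 mm back along z: the mould has 6 mm or more below the lip, 4.9 mm or more before the apron.
- screw (a joint): Turn of the spindle, rad; grows as it is tightened (clockwise, seen looking down on the thumb piece). Shoe and thumb piece then advance along the axis by 3.82 mm a radian. 0: shoe 15 mm back; about 3.9: mould clamped; 5.2: end stop. Starts between 0.5 and 1.8. Turns with about 0.09 N m and stays where it is left.
- clutch (a joint): Slip of the thumb piece on the spindle (drag clutch), rad. 0 while the spindle turns along. Once the shoe bears hard on the mould the spindle stops, the torque rises to about 0.19 N m and the thumb piece slips on: this angle grows (clockwise positive). 0.1 or more counts as slipped; it must never reach 0.8.
- thumb_grip (a point): On the screw axis, where to grip the black winged thumb piece, 114 mm out from the shoe's corner. z points out along the axis (38 degrees from vertical, leaning to the robot), x along the wings, y across. The wings are a bar 66 mm long (x), 15 mm thick (y), from 22 mm below this point to 13 mm above it; below them lies a round drum 39 mm wide.
- teapot: Bystander: pale green teapot, 112 mm high, origin under its centre, z up.
- cup: Bystander: grey-brown cup, 63 mm wide, 60 mm high, origin under its centre, z up.
- jar: Bystander: small green lidded jar, 73 mm high, origin under its centre, z up.
- prop: Bystander: brown tubular kiln prop, 41 mm wide, 75 mm high, origin under its centre, z up.

How it is judged (in metres and radians):
On the way, in this order (a step that is already met when the one before it is completed fails the run):
1. the mould stands on the bed under the shoe, up to the side stop and within 7 mm of the back fence, keyed face to the open side, and is let go (x of mould in the frame of seat between -0.007 and 0.003 m and y of mould in the frame of seat between -0.008 and 0.008 m and z of mould in the frame of seat between -0.004 and 0.004 m and angle between the y axis of mould and the x axis of clamp, either way round below 0.08 rad and angle between mould's own z axis and vertical below 0.06 rad and y of keyed_face in the frame of clamp above 0.015 m and contact force between mould and the fingers below 0.3 N), for 0.2 s.
2. with the shoe bearing on the mould, the clutch has slipped (0.1 rad or more) (value of joint clutch above 0.1 rad and contact force between shoe and mould above 6 N), for 0.1 s.
At the end, for the whole second after the job is handed in: The mould stands flat on the bed, let go and at rest, within 3 mm of the back fence and 8 mm of the side stop, square (0.08 rad), keyed face to the open side; the shoe still bears on it with more than 6 N; the clutch has slipped by 0.1 rad or more, but less than 0.8 (all of step 2 and x of mould in the frame of seat between -0.003 and 0.003 m and y of mould in the frame of seat between -0.008 and 0.008 m and z of mould in the frame of seat between -0.004 and 0.004 m and angle between the y axis of mould and the x axis of clamp, either way round below 0.08 rad and angle between mould's own z axis and vertical below 0.06 rad and y of keyed_face in the frame of clamp above 0.015 m and contact force between mould and the fingers below 0.3 N and value of joint clutch below 0.8 rad and linear speed of mould below 0.01 m/s and velocity of joint screw below 0.05 rad/s); the robot touches nothing.
It fails at once if the clutch is driven on slipping, an eighth of a turn or more (0.8 rad) (value of joint clutch above 0.8 rad).
It fails at once if the mould is tipped over or tilted by more than 0.4 rad (angle between mould's own z axis and vertical above 0.4 rad).
It fails at once if a bystander is shoved more than 30 mm (distance of any of teapot, cup, jar, prop from where it was at the start of the episode above 0.03 m).
It also fails if it takes over 72 s, if anything falls off the work surface, if the arm or the gripper's body presses on something with over 40 N, if the wrist force passes 120 N, or if a joint passes its speed limit or range.

### The arm

A 6-joint arm with a two-finger parallel gripper is mounted at the origin on the work surface; the furniture and walls round the work are solid. World frame = base frame: x ahead of the robot, y to its left, z up, the work surface at z = 0. Lengths are in mm, angles in rad, forces in N, time in s.
With the tool pointing down it reaches from about 350 to 975 mm from the base axis. Payload 7.1 kg.
Tool frame: the origin (TCP) lies at the very end of the fingers, on their centre line; the grasp point (between the pads) lies 19 mm behind it; y points along the fingers, x is the direction in which the jaws open and shut, and the axes are right-handed (so a half turn about y gives the same grasp; the last joint's range is limited). The gripper opens to 88 mm and grips with 3 to 60 N. Pads are 20 mm wide; open, the fingers measure 115 mm over their backs; the gripper's body (75 mm by 178 mm) begins 61 mm behind the grasp point.
Start: joints at [1.224, 0.423, 1.63, -0, 1.089, -0.019], TCP at [201.194, 591.714, 222.675] pointing down, gripper open.
Joint ranges: [-3, 3], [-0.9, 2.11], [0.09, 2.58], [-1.31, 4.45], [0.11, 2.69], [-2.54, 2.54]. Speed limits (rad/s): [2.39, 2.39, 3.01, 3.14, 3.14, 3.14].

### API

Orientations are given as a rotation vector (axis times angle).
In Python, from workcell import ctrl gives the robot as it stands. The module is installed in compiled form; this text tells all that it offers.
- The arm moves only by the tool jog_arm, never from a script. Its argument "steps" is a list of rows, each an object with "turn": the turn, a rotation vector about the world's x, y, z scaled (see below), a list of three; "dp": the shift along the world's x, y, z scaled (see below), a list of three; "claw": the opening, from 0 (shut) to 1 (fully open). In form: [{"turn": [wx, wy, wz], "dp": [x, y, z], "claw": claw}, ...]. A call has 1 to 12 rows; each row is the pose to reach, as a shift and turn from the pose measured when the call began, turning the shorter way round; what a row does not reach only later rows make up. The controller multiplies each number of a shift by 80 mm and each number of a turn by pi rad. A row lasts 1/12 s, in which the tool goes at most 41.7 mm and 7.16 degrees, less where a joint would pass 70% of its speed; a pose out of reach is approached as far as the arm can. A call with a number of a shift or a turn outside -1 to 1 is refused whole. A call with a gripper value outside its range is refused whole. The fingers move at their own pace and stop on an object; the grip force is fixed at half the most. Time passes only in rows, so rows that repeat a pose let the fingers close. It gives the time, the measured TCP pose, the force and the opening at its end, in the units of the state.
- ctrl.get_obs(): the state, without advancing time (a new reading comes with each control period).
- ctrl.get_image(name): name is "scene" or "top" or "wrist"; returns a dict with "img" (384x512x3 uint8, red, green, blue), "range_z" (384x512 float32, mm along the optical axis (not along the pixel's ray), 0 where there is no reading), "fovy" (degrees; the focal length in pixels is half the picture's height over the tangent of half this angle, whatever the lens; pixels are square), "cx", "cy" (the principal point, pixels), "camera_from_world" (4x4, takes a point from world to camera coordinates); the wrist camera has in their place "hand_eye" (4x4, takes a point from camera to tool coordinates, whose origin is the TCP and whose axes are the tool frame's). Camera axes: x right, y down, z forward; pixel columns grow to the right and rows downward; lengths in mm; the calibration is good to about 2 mm. The wrist camera is an equidistant fisheye: a pixel r from the principal point sees the ray r / f radians off the axis. A picture is of the moment at which its call begins: read the wrist's pose just before it.
- ctrl.close_job(): hands the job in, once; it reports no verdict.
The state is a dict: "t": time; "qpos": joint angles; "qvel": joint speeds; "joint_torque": joint torques, N m; "ee_pos": TCP position; "orientation": TCP orientation; "ft_force": force on the tool from outside, world axes, zero at the start; "moment": the same for the moment, N m; "width": finger opening in mm.
Only numpy, scipy, OpenCV 4.12 (cv2) and the standard library are available. Lean on these libraries where they do the work, as an engineer would, in place of code of your own. Each camera call takes 0.05 s, during which the arm holds its last target.

## Working session

There is one attempt and no reset: what is moved stays moved. The work goes in short steps, Python scripts to look and compute and a tool call to move; the robot and the scene stay as the last step left them, time stands still between calls to the robot, and variables do not carry over. Pictures are saved under pics/ and viewed, and the job is handed in when it is done.

Besides the shell and the picture viewer there is one more tool, called after "Request:" as a command line: name --argument value ..., lists and objects as JSON in quotes. jog_arm: Moves the arm, as the interface text tells. Its arguments: {"type":"object","properties":{"steps":{"type":"array","items":{"type":"object","properties":{"turn":{"type":"array","items":{"type":"number"}},"dp":{"type":"array","items":{"type":"number"}},"claw":{"type":"number"}}}}},"required":["steps"]}

```bash
mkdir -p pics
cat > h.py <<'E'
import numpy as np, cv2, math
from scipy.spatial.transform import Rotation as R
from workcell import ctrl
def grab(n):
    o=ctrl.get_obs(); d=ctrl.get_image(n); d['o']=o; return d
def save(d,f): cv2.imwrite('pics/'+f,d['img'][:,:,::-1])
def cloud(d):
    h,w=d['img'].shape[:2]; f=h/2/math.tan(math.radians(d['fovy'])/2)
    u,v=np.meshgrid(np.arange(w),np.arange(h)); z=d['range_z']
    P=np.stack([(u-d['cx'])/f*z,(v-d['cy'])/f*z,z],-1)
    M=np.linalg.inv(d['camera_from_world'])
    P=P@M[:3,:3].T+M[:3,3]; P[z<=0]=np.nan
    return P
E
python3 - <<'E'
from h import *
print(ctrl.get_obs())
for n in ['scene','top','wrist']:
    d=grab(n); save(d,n+'0.png'); print(n,d['fovy'],d['cx'],d['cy'])
    np.savez(n+'0.npz',**{k:v for k,v in d.items() if k!='o'})
E
```

```text
{'t': 0.0, 'qpos': array([ 1.22400443e+00,  4.23844852e-01,  1.63066845e+00, -1.94631633e-05,
        1.08858734e+00, -1.89595625e-02]), 'qvel': array([-0.00057133,  0.00203574, -0.00075443,  0.00158427, -0.00052152,
       -0.00082239]), 'joint_torque': array([-1.25964747e-03, -5.44629014e+01, -2.73658669e+01,  6.43077702e-02,
        2.26819416e-02, -5.83485917e-05]), 'ee_pos': array([201.01686723, 591.21788759, 221.90765417]), 'orientation': array([-1.34753057, -0.96350512,  0.96554712]), 'ft_force': array([-0.05456103,  0.11048873,  0.55493934]), 'moment': array([-0.0588206 , -0.02317595,  0.0020193 ]), 'width': 88.00065229110454}
scene 53.31195290862453 251.99716946824103 189.49116158834826
top 43.403093887047234 246.12407076820034 198.01023217368308
wrist 65.70646984690485 252.36251601408313 193.86559503820564
```

View pics/scene0.png

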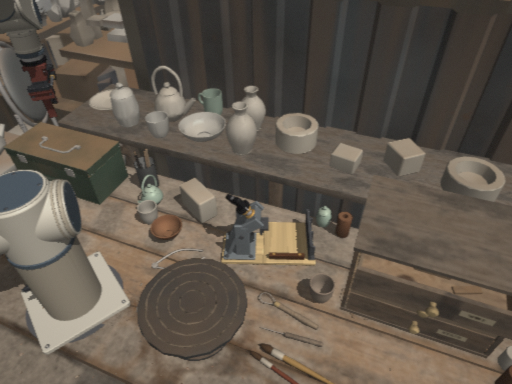

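View pics/top0.png

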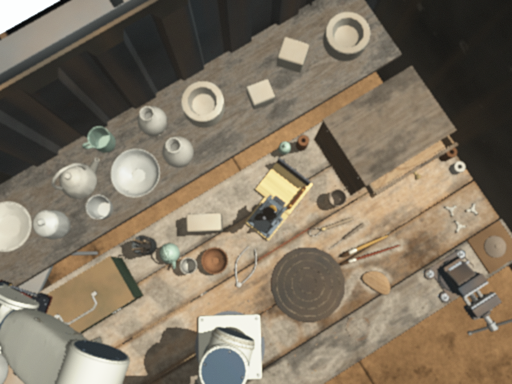

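View pics/wrist0.png

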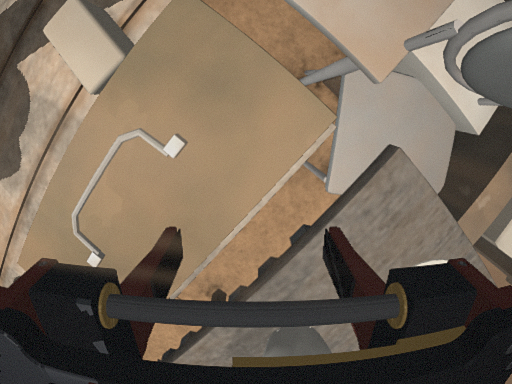

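Run:
```python
from h import *
for n in ['scene','top']:
    d=dict(np.load(n+'0.npz')); P=cloud(d); np.save(n+'P.npy',P)
    pts={'scene':[(200,200),(150,190),(147,212),(322,215),(343,220),(240,205),(245,240),(285,240),(310,235)],'top':[(205,220),(169,252),(187,266),(286,147),(303,142),(285,190),(265,212),(300,185),(228,330)]}[n]
    for u,v in pts: print(n,(u,v),np.round(P[v,u],0), d['img'][v,u])
top=dict(np.load('top0.npz'))['img'][100:300,150:350]; sc=dict(np.load('scene0.npz'))['img'][160:280,120:370]
cv2.imwrite('pics/topz.png',cv2.resize(top[:,:,::-1],None,fx=3,fy=3)); cv2.imwrite('pics/scz.png',cv2.resize(sc[:,:,::-1],None,fx=3,fy=3))
```

```text
scene (200, 200) [418.  34.  85.] [178 161 139]
scene (150, 190) [327. 197.  62.] [185 198 175]
scene (147, 212) [275. 113.  61.] [166 157 142]
scene (322, 215) [ 683. -222.   54.] [129 139 123]
scene (343, 220) [ 697. -288.   78.] [108  79  58]
scene (240, 205) [ 430. -163.  208.] [21 22 23]
scene (245, 240) [ 431. -176.   84.] [78 81 81]
scene (285, 240) [ 557. -201.   13.] [191 163 117]
scene (310, 235) [ 586. -268.   76.] [70 70 71]
top (205, 220) [439.  70.  80.] [226 214 187]
top (169, 252) [332. 198.  63.] [218 235 215]
top (187, 266) [283. 145.   1.] [207 200 181]
top (286, 147) [ 693. -221.   67.] [214 233 211]
top (303, 142) [ 721. -288.   21.] [119  84  58]
top (285, 190) [ 547. -216.   12.] [242 227 165]
top (265, 212) [ 451. -135.  176.] [38 34 29]
top (300, 185) [ 564. -271.   11.] [134 116  80]
top (228, 330) [ 94. -12. 292.] [50 56 59]
```

View pics/topz.png

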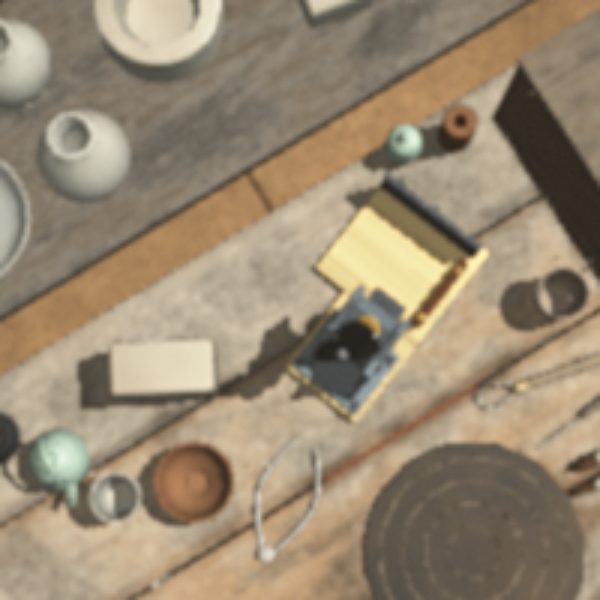

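View pics/scz.png

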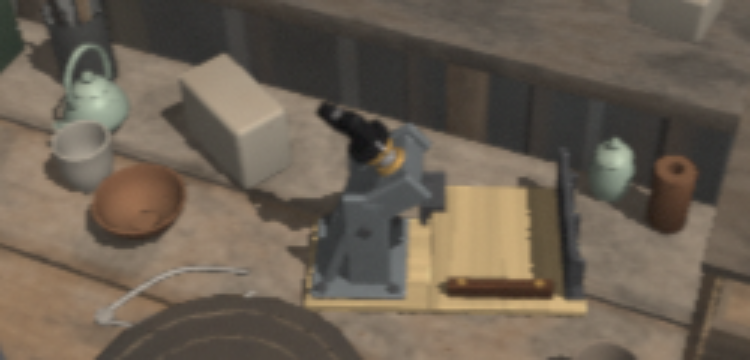

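Run:
```python
from h import *
P=np.load('topP.npy'); img=dict(np.load('top0.npz'))['img']
X,Y,Z=P[...,0],P[...,1],P[...,2]
# mould top
m=(X>350)&(X<520)&(Y>-20)&(Y<160)&(Z>72)&(Z<100)
m=m.astype(np.uint8); n,l,s,c=cv2.connectedComponentsWithStats(m)
for i in range(1,n):
    if s[i][4]>50: 
        p=P[l==i]; print(s[i],np.median(p[:,2])); r=cv2.minAreaRect(p[:,:2].astype(np.float32)); print('mould',r, cv2.boxPoints(r))
# bed: yellow
hsv=cv2.cvtColor(img,cv2.COLOR_RGB2HSV)
reg=(X>380)&(X<680)&(Y<-80)&(Y>-340)
mb=reg&(abs(Z-12)<7)&(hsv[...,1]>60)&(hsv[...,0]<35)&(hsv[...,2]>150)
n,l,s,c=cv2.connectedComponentsWithStats(mb.astype(np.uint8))
for i in range(1,n):
    if s[i][4]>40: 
        p=P[l==i]; print('bed',s[i],np.median(p[:,2]),cv2.boxPoints(cv2.minAreaRect(p[:,:2].astype(np.float32))).round(0).tolist())
# high things by z
for lo,hi in [(60,90),(20,40),(90,170),(170,260)]:
    k=reg&(Z>lo)&(Z<hi); n,l,s,c=cv2.connectedComponentsWithStats(k.astype(np.uint8))
    for i in range(1,n):
        if s[i][4]>15:
            p=P[l==i]; print(lo,hi,s[i],np.median(p[:,2]).round(1),cv2.boxPoints(cv2.minAreaRect(p[:,:2].astype(np.float32))).round(0).tolist())
```

```text
[187 213  35  19 618] 83.68515476553739
mould ((431.32257080078125, 73.9371337890625), (62.94738006591797, 119.18098449707031), 0.455043226480484) [[399.37662 133.27579]
 [400.32315  14.09856]
 [463.26852  14.59848]
 [462.322   133.77571]]
bed [256 169  45  38 759] 11.715145579888713 [[455.0, -193.0], [552.0, -270.0], [633.0, -168.0], [536.0, -91.0]]
bed [275 183  38  50 176] 11.716741838136045 [[393.0, -177.0], [561.0, -322.0], [576.0, -304.0], [408.0, -159.0]]
60 90 [278 158  33  27 122] 72.3 [[556.0, -297.0], [564.0, -303.0], [654.0, -195.0], [646.0, -189.0]]
20 40 [277 162  27  21  37] 30.6 [[570.0, -279.0], [573.0, -282.0], [650.0, -192.0], [647.0, -189.0]]
20 40 [287 187  20  23  90] 28.5 [[471.0, -229.0], [547.0, -293.0], [556.0, -282.0], [479.0, -219.0]]
20 40 [249 213  22  19  96] 22.8 [[389.0, -138.0], [426.0, -161.0], [465.0, -99.0], [428.0, -75.0]]
20 40 [277 217   7  11  21] 23.9 [[412.0, -181.0], [441.0, -205.0], [448.0, -196.0], [419.0, -173.0]]
20 40 [263 228  13   9  34] 22.9 [[375.0, -160.0], [402.0, -174.0], [417.0, -144.0], [390.0, -130.0]]
90 170 [257 196  30  32 358] 145.1 [[404.0, -160.0], [474.0, -223.0], [525.0, -166.0], [455.0, -103.0]]
170 260 [255 207  22  14 197] 200.4 [[422.0, -102.0], [423.0, -170.0], [467.0, -169.0], [466.0, -101.0]]
```

Run:
```python
from h import *
o=ctrl.get_obs(); print(R.from_rotvec(o['orientation']).as_matrix().round(3)); 
d=dict(np.load('wrist0.npz')); print(d['hand_eye'].round(3))
for n in ['top','scene']:
    print(np.linalg.inv(dict(np.load(n+'0.npz'))['camera_from_world']).round(3))
```

```text
[[ 0.322 -0.    -0.947]
 [ 0.947 -0.001  0.322]
 [-0.001 -1.     0.   ]]
[[ 1.00000e+00  1.00000e-03 -1.00000e-03 -3.65000e-01]
 [ 1.00000e-03 -3.01000e-01  9.54000e-01 -1.62329e+02]
 [ 1.00000e-03 -9.54000e-01 -3.01000e-01  8.35180e+01]
 [ 0.00000e+00  0.00000e+00  0.00000e+00  1.00000e+00]]
[[-2.60000e-02 -9.90000e-01  1.36000e-01  2.83546e+02]
 [-1.00000e+00  2.70000e-02  7.00000e-03 -8.62490e+01]
 [-1.10000e-02 -1.36000e-01 -9.91000e-01  1.74496e+03]
 [ 0.00000e+00  0.00000e+00  0.00000e+00  1.00000e+00]]
[[ 7.92000e-01 -4.23000e-01  4.40000e-01  4.71780e+01]
 [-6.10000e-01 -5.25000e-01  5.94000e-01 -7.32739e+02]
 [-2.00000e-02 -7.39000e-01 -6.74000e-01  8.84861e+02]
 [ 0.00000e+00  0.00000e+00  0.00000e+00  1.00000e+00]]
```

Request:
jog_arm --steps '[{"turn":[0,0,-0.066],"dp":[0.3,-1,0.1],"claw":1},{"turn":[0,0,-0.066],"dp":[0.3,-1,0.1],"claw":1},{"turn":[0,0,-0.066],"dp":[0.3,-1,0.1],"claw":1}]'

```text
t: 0.4
ee_pos: [225.4, 505.4, 229.3]
orientation: [-1.422, -0.799, 0.807]
ft_force: [-0.6, 0.9, -0.8]
width: 88.1
```

Request:
jog_arm --steps '[{"turn":[0,0,-0.066],"dp":[0.3,-1,0.1],"claw":1},{"turn":[0,0,-0.066],"dp":[0.3,-1,0.1],"claw":1},{"turn":[0,0,-0.066],"dp":[0.3,-1,0.1],"claw":1}]'

```text
t: 0.65
ee_pos: [249.4, 420.6, 237.0]
orientation: [-1.482, -0.633, 0.645]
ft_force: [-0.5, 0.1, 0.7]
width: 88.0
```

Request:
jog_arm --steps '[{"turn":[0,0,-0.066],"dp":[0.3,-1,0.1],"claw":1},{"turn":[0,0,-0.066],"dp":[0.3,-1,0.1],"claw":1},{"turn":[0,0,-0.066],"dp":[0.3,-1,0.1],"claw":1}]'

```text
t: 0.9
ee_pos: [273.6, 336.3, 245.0]
orientation: [-1.527, -0.466, 0.481]
ft_force: [-0.5, 0.5, -0.3]
width: 88.1
```

Request:
jog_arm --steps '[{"turn":[0,0,-0.066],"dp":[0.3,-1,0],"claw":1},{"turn":[0,0,-0.066],"dp":[0.3,-1,0],"claw":1},{"turn":[0,0,-0.066],"dp":[0.3,-1,0],"claw":1}]'

```text
t: 1.15
ee_pos: [297.8, 252.3, 244.7]
orientation: [-1.558, -0.298, 0.316]
ft_force: [-0.2, -0.5, -0.2]
width: 87.4
```

Request:
jog_arm --steps '[{"turn":[0,0,-0.066],"dp":[0.3,-1,0],"claw":1},{"turn":[0,0,-0.066],"dp":[0.3,-1,0],"claw":1},{"turn":[0,0,-0.066],"dp":[0.3,-1,0],"claw":1}]'

```text
t: 1.4
ee_pos: [322.9, 168.6, 244.7]
orientation: [-1.575, -0.13, 0.148]
ft_force: [0.8, -0.6, 0.3]
width: 87.8
```

Request:
jog_arm --steps '[{"turn":[0,0,-0.066],"dp":[0.3,-1,0],"claw":1},{"turn":[0,0,-0.066],"dp":[0.3,-1,0],"claw":1},{"turn":[0,0,-0.066],"dp":[0.3,-1,0],"claw":1}]'

```text
t: 1.65
ee_pos: [348.6, 84.9, 245.0]
orientation: [-1.579, 0.038, -0.021]
ft_force: [-0.9, 0.9, 1.4]
width: 87.7
```

```bash
cat >> h.py <<'E'
def wcloud(d):
    # fisheye equidistant
    h,w=d['img'].shape[:2]; f=h/2/math.tan(math.radians(d['fovy'])/2)
    u,v=np.meshgrid(np.arange(w),np.arange(h)); x=u-d['cx'];y=v-d['cy']; r=np.hypot(x,y)+1e-9; th=r/f
    z=d['range_z']; t=np.tan(th)
    P=np.stack([x/r*t*z,y/r*t*z,z],-1)
    H=d['hand_eye']; P=P@H[:3,:3].T+H[:3,3]
    o=d['o']; P=P@R.from_rotvec(o['orientation']).as_matrix().T+o['ee_pos']; P[z<=0]=np.nan
    return P
def look(n,f):
    d=grab(n); save(d,f); P=wcloud(d) if n=='wrist' else cloud(d); np.save(f[:-4]+'_P.npy',P); np.save(f[:-4]+'_I.npy',d['img']); return d,P
E
python3 - <<'E'
from h import *
d,P=look('wrist','w1.png')
E
```

```text
(no output)
```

View pics/w1.png

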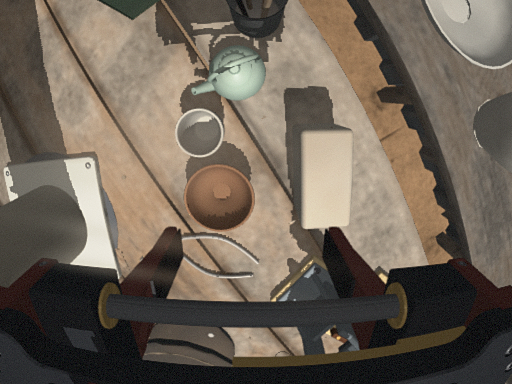

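Run:
```python
from h import *
P=np.load('w1_P.npy'); I=np.load('w1_I.npy')
cv2.imwrite('pics/w1z.png',cv2.resize(I[110:240,270:380][:,:,::-1],None,fx=4.5,fy=4.5,interpolation=cv2.INTER_CUBIC))
m=(P[...,2]>75)&(P[...,2]<95)&(P[...,0]>370)&(P[...,0]<500)&(P[...,1]>0)&(P[...,1]<150)
p=P[m]; r=cv2.minAreaRect(p[:,:2].astype(np.float32)); print(np.median(p[:,2]),r,cv2.boxPoints(r))
```

```text
85.24173549104607 ((431.7078857421875, 77.16834259033203), (62.104618072509766, 120.22073364257812), 0.6502813696861267) [[399.97534  136.92242 ]
 [401.33978   16.709425]
 [463.44043   17.41426 ]
 [462.076    137.62726 ]]
```

View pics/w1z.png

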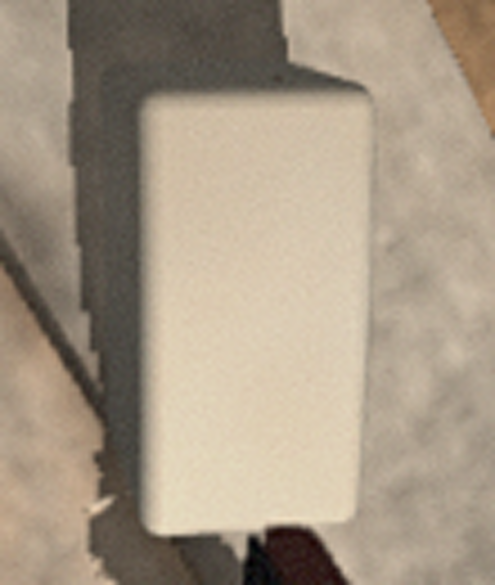

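Run:
```python
from h import *
P=np.load('topP.npy')
for y in (150,80,0,-100,-250):
    m=(abs(P[...,1]-y)<6)
    print(y,[(x,np.nanmax(np.r_[-1,P[...,2][m&(abs(P[...,0]-x)<8)]]).round()) for x in range(480,760,20)])
```

```text
150 [(480, np.float64(-0.0)), (500, np.float64(-1.0)), (520, np.float64(-1.0)), (540, np.float64(-1.0)), (560, np.float64(95.0)), (580, np.float64(99.0)), (600, np.float64(95.0)), (620, np.float64(216.0)), (640, np.float64(266.0)), (660, np.float64(-1.0)), (680, np.float64(266.0)), (700, np.float64(207.0)), (720, np.float64(-1.0)), (740, np.float64(96.0))]
80 [(480, np.float64(3.0)), (500, np.float64(4.0)), (520, np.float64(4.0)), (540, np.float64(5.0)), (560, np.float64(-1.0)), (580, np.float64(-1.0)), (600, np.float64(98.0)), (620, np.float64(97.0)), (640, np.float64(94.0)), (660, np.float64(93.0)), (680, np.float64(99.0)), (700, np.float64(97.0)), (720, np.float64(97.0)), (740, np.float64(94.0))]
0 [(480, np.float64(5.0)), (500, np.float64(7.0)), (520, np.float64(9.0)), (540, np.float64(5.0)), (560, np.float64(1.0)), (580, np.float64(10.0)), (600, np.float64(-1.0)), (620, np.float64(-1.0)), (640, np.float64(92.0)), (660, np.float64(97.0)), (680, np.float64(95.0)), (700, np.float64(95.0)), (720, np.float64(96.0)), (740, np.float64(96.0))]
-100 [(480, np.float64(14.0)), (500, np.float64(6.0)), (520, np.float64(14.0)), (540, np.float64(4.0)), (560, np.float64(4.0)), (580, np.float64(3.0)), (600, np.float64(8.0)), (620, np.float64(13.0)), (640, np.float64(5.0)), (660, np.float64(-1.0)), (680, np.float64(-1.0)), (700, np.float64(97.0)), (720, np.float64(94.0)), (740, np.float64(95.0))]
-250 [(480, np.float64(19.0)), (500, np.float64(32.0)), (520, np.float64(36.0)), (540, np.float64(21.0)), (560, np.float64(18.0)), (580, np.float64(18.0)), (600, np.float64(79.0)), (620, np.float64(50.0)), (640, np.float64(7.0)), (660, np.float64(6.0)), (680, np.float64(2.0)), (700, np.float64(4.0)), (720, np.float64(7.0)), (740, np.float64(1.0))]
```

Request:
jog_arm --steps '[{"turn":[0,0,0.006],"dp":[1,-0.4,0],"claw":1},{"turn":[0,0,0.006],"dp":[1,-0.4,0],"claw":1},{"turn":[0,0,0.006],"dp":[1,-0.4,0],"claw":1}]'

```text
t: 1.95
ee_pos: [434.1, 54.6, 245.6]
orientation: [-1.578, 0.016, -0.006]
ft_force: [0.0, 0.7, 0.7]
width: 87.6
```

Request:
jog_arm --steps '[{"turn":[0,0,0.006],"dp":[1,-0.4,0],"claw":1},{"turn":[0,0,0.006],"dp":[1,-0.4,0],"claw":1},{"turn":[0,0,0.006],"dp":[1,-0.4,0],"claw":1},{"turn":[0,0,0.006],"dp":[1,-0.4,0],"claw":1}]'

```text
t: 2.28
ee_pos: [516.3, 23.7, 245.2]
orientation: [-1.578, -0.0, 0.01]
ft_force: [-0.3, 0.7, 0.3]
width: 88.1
```

Run:
```python
from h import *
d,P=look('wrist','w2.png'); print(d['o']['ee_pos'],R.from_rotvec(d['o']['orientation']).as_matrix().round(3).tolist())
I=d['img']
m=(P[...,2]>75)&(P[...,2]<95)&(P[...,0]>370)&(P[...,0]<500)&(P[...,1]>0)&(P[...,1]<150)
p=P[m]; r=cv2.minAreaRect(p[:,:2].astype(np.float32)); print(np.median(p[:,2]),r,cv2.boxPoints(r))
ys,xs=np.where(m); y0,y1,x0,x1=ys.min()-20,ys.max()+20,xs.min()-20,xs.max()+30
cv2.imwrite('pics/w2z.png',cv2.resize(I[y0:y1,x0:x1][:,:,::-1],None,fx=3.5,fy=3.5,interpolation=cv2.INTER_CUBIC))
```

```text
[516.29255526  23.70867747 245.20928462] [[1.0, -0.006, -0.007], [0.007, -0.007, 1.0], [-0.006, -1.0, -0.007]]
85.1400695702271 ((432.7419738769531, 76.92738342285156), (62.33351516723633, 120.16780090332031), 1.137082576751709) [[400.38904  136.38097 ]
 [402.77368   16.236826]
 [465.0949    17.4738  ]
 [462.71027  137.61794 ]]
```

View pics/w2z.png

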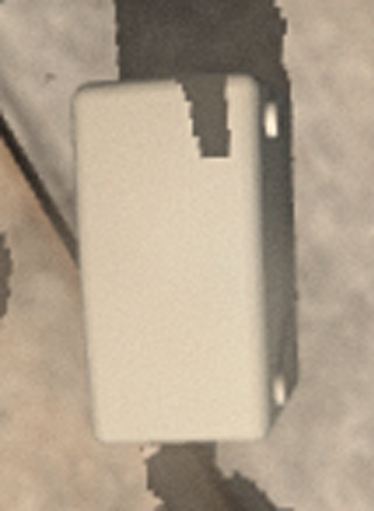

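Request:
jog_arm --steps '[{"turn":[0,0,0],"dp":[0,-1,0.1],"claw":1},{"turn":[0,0,0],"dp":[0,-1,0.1],"claw":1},{"turn":[0,0,0],"dp":[0,-1,0.1],"claw":1}]'

```text
t: 2.58
ee_pos: [513.0, -58.3, 253.4]
orientation: [-1.579, 0.001, 0.012]
ft_force: [-0.2, 0.1, 1.0]
width: 88.0
```

Request:
jog_arm --steps '[{"turn":[0,0,0],"dp":[0,-1,0.1],"claw":1},{"turn":[0,0,0],"dp":[0,-1,0.1],"claw":1},{"turn":[0,0,0],"dp":[0,-1,0.1],"claw":1}]'

```text
t: 2.83
ee_pos: [512.3, -141.2, 262.2]
orientation: [-1.581, 0.002, 0.01]
ft_force: [0.7, -0.1, 0.6]
width: 87.7
```

Request:
jog_arm --steps '[{"turn":[0,0,0],"dp":[0,-1,0],"claw":1},{"turn":[0,0,0],"dp":[0,-1,0],"claw":1},{"turn":[0,0,0],"dp":[0,-1,0],"claw":1}]'

```text
t: 3.08
ee_pos: [511.9, -224.0, 262.4]
orientation: [-1.582, 0.002, 0.008]
ft_force: [-0.2, -0.5, 0.5]
width: 87.9
```

Request:
jog_arm --steps '[{"turn":[0,0,0],"dp":[0,-0.6,0],"claw":1},{"turn":[0,0,0],"dp":[0,-0.6,0],"claw":1},{"turn":[0,0,0],"dp":[0,-0.6,0],"claw":1},{"turn":[0,0,0],"dp":[0,-0.6,0],"claw":1}]'

```text
t: 3.42
ee_pos: [511.4, -270.2, 262.1]
orientation: [-1.581, 0.003, 0.009]
ft_force: [0.3, 0.3, -0.5]
width: 87.8
```

Run:
```python
from h import *
d,P=look('wrist','w3.png'); print(d['o']['ee_pos'],d['o']['qpos'],d['o']['qvel'])
I=d['img']
cv2.imwrite('pics/w3z.png',cv2.resize(I[:,:,::-1],None,fx=1.5,fy=1.5,interpolation=cv2.INTER_CUBIC))
```

```text
[ 511.40010301 -270.1905036   262.10639781] [-0.4999281   0.31248724  1.69793512 -0.01382726  1.13310086 -0.49775369] [ 1.68270489e-02 -5.63480905e-03  5.32141684e-03 -4.28641598e-04
  4.29485520e-05 -3.39357417e-03]
```

View pics/w3z.png

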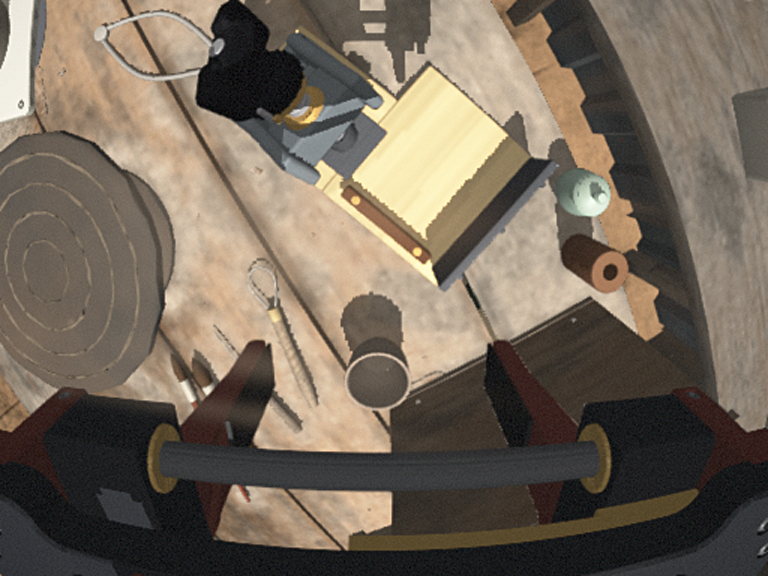

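```bash
cat > fit.py <<'E'
from h import *
P=np.load('w3_P.npy'); I=np.load('w3_I.npy')
X,Y,Z=P[...,0],P[...,1],P[...,2]
psi=math.radians(-40)
# rough origin
def clampframe(P,o,psi):
    c,s=math.cos(psi),math.sin(psi); dx=P[...,0]-o[0]; dy=P[...,1]-o[1]
    return c*dx+s*dy, -s*dx+c*dy
# fence face points
o=np.array([535.,-186.])
for it in range(4):
    x,y=clampframe(P,o,psi)
    f=(Z>28)&(Z<68)&(x>50)&(x<70)&(y>-28)&(y<95)
    p=P[f][:,:2].astype(np.float32)
    vx,vy,x0,y0=cv2.fitLine(p,cv2.DIST_HUBER,0,.01,.01).ravel()
    # direction is clamp y
    if vx*-math.sin(psi)+vy*math.cos(psi)<0: vx,vy=-vx,-vy
    psi=math.atan2(vy,vx)-math.pi/2
    xf=np.array([math.cos(psi),math.sin(psi)]); 
    d=xf@(np.array([x0,y0])-o); o=o+xf*(d-60)
    x,y=clampframe(P,o,psi)
    s=(Z>26)&(Z<34)&(x>-55)&(x<52)&(y<-20)&(y>-50)
    # stop face edge: per x-bin max y
    e=[np.percentile(y[s&(abs(x-b)<3)],97) for b in range(-40,41,8) if (s&(abs(x-b)<3)).sum()>3]
    yf=np.array([-math.sin(psi),math.cos(psi)])
    o=o+yf*(np.median(e)+33)
    print(math.degrees(psi),o,f.sum(),s.sum(),np.round(np.array(e)-np.median(e),1))
x,y=clampframe(P,o,psi)
b=(abs(Z-12)<3)&(x>-64)&(x<58)&(y>-30)&(y<110)
print('bed z',np.median(Z[b]),'bed ymax',np.percentile(y[b],[50,95,99,100]),'fence top z',np.percentile(Z[(x>55)&(x<85)&(abs(y)<90)],99))
ft=(Z>70)&(Z<80)&(x>50)&(x<90); print('fence top x',np.percentile(x[ft],[1,5,50,95]),'y',np.percentile(y[ft],[1,99]))
st=(Z>26)&(Z<34)&(x>-70)&(x<58)&(y<-20)&(y>-65); print('stop x',np.percentile(x[st],[1,99]),'y',np.percentile(y[st],[1,99]))
np.save('clamp.npy',[o[0],o[1],psi])
E
python3 fit.py
```

```text
Traceback (most recent call last):
  File "fit.py", line 15, in <module>
    vx,vy,x0,y0=cv2.fitLine(p,cv2.DIST_HUBER,0,.01,.01).ravel()
                ~~~~~~~~~~~^^^^^^^^^^^^^^^^^^^^^^^^^^^^
cv2.error: OpenCV(4.12.0) /io/opencv/modules/imgproc/src/linefit.cpp:50: error: (-215:Assertion failed) count > 0 in function 'fitLine2D_wods'
```

Run:
```python
from h import *
P=np.load('w3_P.npy')
for u,v in [(285,45),(365,105),(290,175),(330,140),(325,155),(310,90),(275,145),(235,90),(155,55),(200,45)]: print(u,v,P[v,u].round(1))
```

```text
285 45 [ 552.6 -107.9   10.8]
365 105 [ 674.5 -186.2   -2. ]
290 175 [ 562.6 -290.6   16.2]
330 140 [ 609.2 -234.6   49.2]
325 155 [ 597.8 -250.2   72.8]
310 90 [ 587.5 -170.1   12.3]
275 145 [ 540.6 -248.7   10.9]
235 90 [ 492.2 -175.8  123.2]
155 55 [ 439.6 -150.2  211.5]
200 45 [ 467.1 -139.   178.6]
```

```bash
sed -i 's/535.,-186./539.,-226./' fit.py; python3 fit.py
```

```text
-39.84623696928703 [ 540.64220607 -223.45340705] 769 653 [-0.3  0.   0.2  0.   0.1  0.  -0.1 -0.1 -0.3 -0.1  0. ]
-39.84874901642857 [ 540.64222295 -223.45530147] 772 653 [-0.3  0.   0.2  0.   0.1  0.  -0.1 -0.1 -0.3 -0.1  0.1]
-39.84874901642857 [ 540.64222295 -223.45530147] 772 653 [-0.3  0.   0.2  0.   0.1  0.  -0.1 -0.1 -0.3 -0.1  0.1]
-39.84874901642857 [ 540.64222295 -223.45530147] 772 653 [-0.3  0.   0.2  0.   0.1  0.  -0.1 -0.1 -0.3 -0.1  0.1]
bed z 12.295201370386408 bed ymax [ 36.92765462  93.04538441  98.33626501 100.59657405] fence top z 385.2791825590129
fence top x [53.09030085 59.46394532 63.22867074 75.22403243] y [-42.02804535 196.43160718]
stop x [-48.81803666  48.55706365] y [-44.6973269  -32.74257283]
```

Run:
```python
from h import *
P=np.load('w3_P.npy'); I=np.load('w3_I.npy').astype(int); ox,oy,psi=np.load('clamp.npy')
c,s=math.cos(psi),math.sin(psi); dx=P[...,0]-ox; dy=P[...,1]-oy; x=c*dx+s*dy; y=-s*dx+c*dy; Z=P[...,2]
for z in range(90,240,10):
    m=(abs(Z-z)<5)&(x>-200)&(x<0)&(abs(y)<70)
    if m.any(): print(z,m.sum(),'x',np.percentile(x[m],[0,2,50,98,100]).round(),'y',np.percentile(y[m],[2,50,98]).round())
# shoe axis coords
q=np.stack([x+60,y,Z-97],-1); a=np.array([-.616,0,.788]); h=q@a; n=np.array([.788,0,.616]); w=q@n
bl=(I.max(-1)<50)&(h>60)&(h<200)&(abs(w)<45)&(abs(y)<45)
print(bl.sum(),'h',np.percentile(h[bl],[1,50,99]),'w',np.percentile(w[bl],[1,99]),'y',np.percentile(y[bl],[1,99]))
for hh in range(75,160,5):
    m=(abs(h-hh)<2.5)&(abs(w)<60)&(abs(y)<60); 
    if m.sum()>5:
        pp=np.stack([w[m],y[m]],-1).astype(np.float32); print(hh,m.sum(),cv2.minAreaRect(pp))
```

```text
90 32 x [-139. -139. -127. -123. -123.] y [-25.  22.  26.]
100 32 x [-135. -134. -126. -122. -122.] y [-26.  22.  27.]
110 522 x [-139. -125.  -61.  -52.  -51.] y [-21.   2.  22.]
120 415 x [-138. -125.  -66.  -52.  -52.] y [-26.  -0.  26.]
130 111 x [-143. -139.  -74.  -68.  -67.] y [-35.   1.  36.]
140 829 x [-142. -140. -112.  -66.  -65.] y [-34.  15.  35.]
150 1397 x [-113. -110.  -83.  -70.  -67.] y [-34.   1.  35.]
160 1388 x [-104. -101.  -89.  -77.  -76.] y [-34.   1.  35.]
170 113 x [-140. -132. -102.  -84.  -83.] y [-32.  10.  34.]
180 666 x [-151. -145. -115. -101.  -99.] y [-16.  11.  25.]
190 952 x [-166. -154. -116. -104. -101.] y [-13.   5.  26.]
200 931 x [-165. -161. -139. -110. -109.] y [-22.   7.  24.]
210 752 x [-157. -151. -130. -113. -112.] y [-24.  -5.  12.]
220 608 x [-141. -139. -128. -119. -118.] y [-25. -15.  -5.]
230 1 x [-125. -125. -125. -125. -125.] y [-18. -18. -18.]
3593 h [ 93.7348453  124.31158455 143.74690182] w [-16.90628315  27.2395503 ] y [-23.8633916   25.12378014]
75 182 ((-15.789875030517578, 3.172557830810547), (48.697940826416016, 71.602638
[... 858 characters left out ...]
64.09493255615234), 36.563419342041016)
120 323 ((6.1781721115112305, 3.5283546447753906), (14.18718433380127, 63.96931076049805), 33.99977493286133)
125 354 ((6.107704162597656, 3.747720718383789), (13.583720207214355, 64.95071411132812), 34.8565673828125)
130 382 ((6.369028091430664, 3.8114986419677734), (14.377957344055176, 66.38163757324219), 34.854225158691406)
135 412 ((5.796604156494141, 3.8879146575927734), (12.744400978088379, 67.93804168701172), 35.82341003417969)
140 719 ((1.6832027435302734, -0.04540061950683594), (15.356689453125, 66.27678680419922), 46.08989334106445)
145 220 ((2.3305816650390625, -0.07730674743652344), (12.13249683380127, 61.43236541748047), 44.38809585571289)
```

Request:
jog_arm --steps '[{"turn":[0,0,0],"dp":[0,1,0.1],"claw":1},{"turn":[0,0,0],"dp":[0,1,0.1],"claw":1},{"turn":[0,0,0],"dp":[0,1,0.1],"claw":1}]'

```text
t: 3.72
ee_pos: [510.7, -183.0, 270.5]
orientation: [-1.578, -0.0, 0.013]
ft_force: [-0.3, -0.1, 0.0]
width: 87.7
```

Request:
jog_arm --steps '[{"turn":[0,0,0],"dp":[-0.1,1,0],"claw":1},{"turn":[0,0,0],"dp":[-0.1,1,0],"claw":1},{"turn":[0,0,0],"dp":[-0.1,1,0],"claw":1}]'

```text
t: 3.97
ee_pos: [500.9, -96.8, 270.3]
orientation: [-1.576, -0.002, 0.018]
ft_force: [0.1, 0.4, -1.0]
width: 87.8
```

Request:
jog_arm --steps '[{"turn":[0,0,0],"dp":[-0.3,1,0],"claw":1},{"turn":[0,0,0],"dp":[-0.3,1,0],"claw":1},{"turn":[0,0,0],"dp":[-0.3,1,0],"claw":1}]'

```text
t: 4.22
ee_pos: [474.1, -11.7, 270.0]
orientation: [-1.574, -0.004, 0.023]
ft_force: [-0.7, -0.7, -1.0]
width: 87.5
```

Request:
jog_arm --steps '[{"turn":[0,0,0],"dp":[-0.5,0.9,-0.6],"claw":1},{"turn":[0,0,0],"dp":[-0.5,0.9,-0.6],"claw":1},{"turn":[0,0,0],"dp":[-0.5,0.9,-0.6],"claw":1},{"turn":[0,0,0],"dp":[-0.5,0.9,-0.6],"claw":1}]'

```text
t: 4.55
ee_pos: [430.5, 62.6, 220.2]
orientation: [-1.574, -0.004, 0.03]
ft_force: [-0.5, -0.4, 0.4]
width: 87.9
```

```bash
cat >> h.py <<'E'
def st():
    o=ctrl.get_obs(); M=R.from_rotvec(o['orientation']).as_matrix()
    print('t',round(o['t'],2),'p',o['ee_pos'].round(1),'yaw',round(math.degrees(math.atan2(M[1,0],M[0,0])),2),'ydown',M[:,1].round(3),'F',o['ft_force'].round(1),'M',o['moment'].round(3),'w',round(o['width'],1),'j6',o['qpos'][5].round(2)); return o,M
E
python3 -c "
from h import *
st()"
```

```text
t 4.55 p [430.5  62.6 220.2] yaw 1.22 ydown [-0.016 -0.003 -1.   ] F [-0.5 -0.4  0.4] M [-0.013  0.061  0.002] w 87.9 j6 0.1
```

Request:
jog_arm --steps '[{"turn":[0.001,-0.005,-0.001],"dp":[0.02,0.055,-1],"claw":1},{"turn":[0.001,-0.005,-0.001],"dp":[0.02,0.055,-1],"claw":1},{"turn":[0.001,-0.005,-0.001],"dp":[0.02,0.055,-1],"claw":1},{"turn":[0.001,-0.005,-0.001],"dp":[0.02,0.055,-1],"claw":1}]'

```text
t: 4.88
ee_pos: [431.0, 66.8, 139.6]
orientation: [-1.572, -0.011, 0.019]
ft_force: [-0.1, -0.9, 0.9]
width: 88.1
```

```bash
python3 -c "
from h import *
st(); d,P=look('wrist','w4.png')
m=(P[...,2]>75)&(P[...,2]<95)&(P[...,0]>370)&(P[...,0]<500)&(P[...,1]>0)&(P[...,1]<150)
p=P[m]; r=cv2.minAreaRect(p[:,:2].astype(np.float32)); print(np.median(p[:,2]),r)
"
```

```text
t 4.88 p [431.   66.8 139.6] yaw 1.08 ydown [-0.005 -0.001 -1.   ] F [-0.1 -0.9  0.9] M [-0.054  0.063 -0.028] w 88.1 j6 0.11
85.20664425065965 ((432.2303771972656, 77.50537109375), (62.72405242919922, 119.17024230957031), 0.9274033904075623)
```

View pics/w4.png

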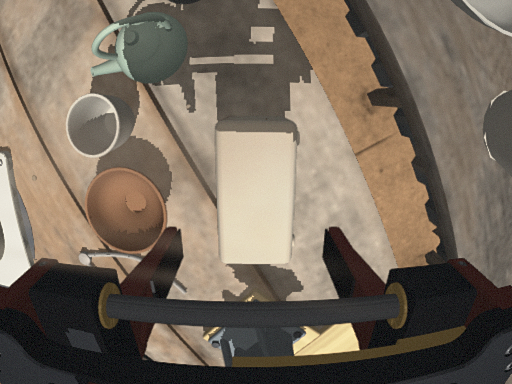

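Request:
jog_arm --steps '[{"turn":[0,-0.002,0],"dp":[0.015,0.01,-1],"claw":1},{"turn":[0,-0.002,0],"dp":[0.015,0.01,-1],"claw":1},{"turn":[0,-0.002,0],"dp":[0.015,0.01,-1],"claw":1}]'

```text
t: 5.18
ee_pos: [432.4, 67.1, 58.2]
orientation: [-1.572, -0.013, 0.015]
ft_force: [-1.0, -0.4, -0.9]
width: 87.7
```

Request:
jog_arm --steps '[{"turn":[0,0,0],"dp":[0,0,-0.3],"claw":1},{"turn":[0,0,0],"dp":[0,0,-0.3],"claw":1},{"turn":[0,0,0],"dp":[0,0,-0.3],"claw":1}]'

```text
t: 5.43
ee_pos: [433.6, 67.0, 36.2]
orientation: [-1.572, -0.014, 0.014]
ft_force: [-0.3, 1.3, 0.5]
width: 88.0
```

```bash
python3 -c "
from h import *
st()"
```

```text
t 5.43 p [433.6  67.   36.2] yaw 1.02 ydown [ 0.    -0.001 -1.   ] F [-0.3  1.3  0.5] M [-0.033  0.007 -0.044] w 88.0 j6 0.11
```

Close with the tool straight down; then check.

Request:
jog_arm --steps '[{"turn":[0,0,0],"dp":[-0.015,0,-0.01],"claw":0},{"turn":[0,0,0],"dp":[-0.015,0,-0.01],"claw":0},{"turn":[0,0,0],"dp":[-0.015,0,-0.01],"claw":0},{"turn":[0,0,0],"dp":[-0.015,0,-0.01],"claw":0},{"turn":[0,0,0],"dp":[-0.015,0,-0.01],"claw":0},{"turn":[0,0,0],"dp":[-0.015,0,-0.01],"claw":0}]'

```text
t: 5.93
ee_pos: [433.1, 67.1, 36.6]
orientation: [-1.572, -0.015, 0.013]
ft_force: [-1.9, -0.4, 13.5]
width: 61.7
```

```bash
python3 -c "
from h import *
st()"
```

```text
t 5.93 p [433.1  67.1  36.6] yaw 1.02 ydown [ 0.002 -0.001 -1.   ] F [-1.9 -0.4 13.5] M [-0.117  0.578 -0.034] w 61.7 j6 0.11
```

Request:
jog_arm --steps '[{"turn":[0,0,0],"dp":[0,0,0.5],"claw":0},{"turn":[0,0,0],"dp":[0,0,1],"claw":0},{"turn":[0,0,0],"dp":[0,0,1],"claw":0},{"turn":[0,0,0],"dp":[0,0,1],"claw":0}]'

```text
t: 6.27
ee_pos: [434.3, 67.2, 118.2]
orientation: [-1.571, -0.019, 0.009]
ft_force: [0.3, 0.0, -6.0]
width: 61.4
```

Request:
jog_arm --steps '[{"turn":[0,0,0.068],"dp":[0.5,-0.3,0.5],"claw":0},{"turn":[0,0,0.068],"dp":[0.5,-0.3,0.5],"claw":0},{"turn":[0,0,0.068],"dp":[0.5,-0.3,0.5],"claw":0}]'

```text
t: 6.52
ee_pos: [478.3, 42.3, 159.7]
orientation: [-1.563, -0.194, 0.175]
ft_force: [0.5, 0.2, -4.6]
width: 61.8
```

Request:
jog_arm --steps '[{"turn":[0,0,0.068],"dp":[0.6,-0.8,0],"claw":0},{"turn":[0,0,0.068],"dp":[0.6,-0.8,0],"claw":0},{"turn":[0,0,0.068],"dp":[0.6,-0.8,0],"claw":0}]'

```text
t: 6.77
ee_pos: [529.5, -25.4, 158.4]
orientation: [-1.543, -0.366, 0.344]
ft_force: [1.3, -0.7, -3.9]
width: 61.9
```

Request:
jog_arm --steps '[{"turn":[0,0,0.068],"dp":[0.5,-0.8,0],"claw":0},{"turn":[0,0,0.068],"dp":[0.5,-0.8,0],"claw":0},{"turn":[0,0,0.068],"dp":[0.5,-0.8,0],"claw":0}]'

```text
t: 7.02
ee_pos: [572.1, -93.9, 156.4]
orientation: [-1.509, -0.534, 0.511]
ft_force: [0.9, 0.0, -3.8]
width: 62.0
```

```bash
cat >> h.py <<'E'
OX,OY,PSI=np.load('clamp.npy')
def cl(p):
    c,s=math.cos(PSI),math.sin(PSI); return np.array([c*(p[0]-OX)+s*(p[1]-OY),-s*(p[0]-OX)+c*(p[1]-OY),p[2]])
def wd(q):
    c,s=math.cos(PSI),math.sin(PSI); return np.array([OX+c*q[0]-s*q[1],OY+s*q[0]+c*q[1],q[2]])
def go(q,yaw=None):
    o,M=st(); d=wd(q)-o['ee_pos']; print('clamp',cl(o['ee_pos']).round(1),'dp',(d/80).round(3), 'fix tilt',(np.cross(M[:,1],[0,0,-1])/math.pi).round(4))
    if yaw is not None: print('dyaw',round((yaw-math.degrees(math.atan2(M[1,0],M[0,0])))/180,4))
E
python3 -c "
from h import *
go([0.2,83,110],50.15)"
```

```text
t 7.02 p [572.1 -93.9 156.4] yaw 38.23 ydown [ 0.015  0.003 -1.   ] F [ 0.9  0.  -3.8] M [-0.051 -0.149 -0.002] w 62.0 j6 -0.86
clamp [-58.9 119.7 156.4] dp [ 0.273 -0.825 -0.58 ] fix tilt [-0.0009  0.0047  0.    ]
dyaw 0.0662
```

Request:
jog_arm --steps '[{"turn":[-0.001,0.0047,0.066],"dp":[0.273,-0.825,-0.2],"claw":0},{"turn":[-0.001,0.0047,0.066],"dp":[0.273,-0.825,-0.2],"claw":0},{"turn":[-0.001,0.0047,0.066],"dp":[0.273,-0.825,-0.2],"claw":0},{"turn":[-0.001,0.0047,0.066],"dp":[0.273,-0.825,-0.2],"claw":0},{"turn":[-0.001,0.0047,0.066],"dp":[0.273,-0.825,-0.2],"claw":0}]'

```text
t: 7.43
ee_pos: [592.1, -159.1, 138.1]
orientation: [-1.457, -0.678, 0.683]
ft_force: [-1.3, -0.2, -4.3]
width: 62.0
```

```bash
python3 -c "
from h import *
go([0.2,83,51],50.15); d,P=look('wrist','w5.png'); d2,P2=look('scene','s5.png')
cv2.imwrite('pics/s5z.png',cv2.resize(d2['img'][140:290,200:370][:,:,::-1],None,fx=4,fy=4,interpolation=cv2.INTER_CUBIC))
"
```

```text
t 7.43 p [ 592.1 -159.1  138.1] yaw 49.95 ydown [-0.005  0.003 -1.   ] F [-1.3 -0.2 -4.3] M [-0.026 -0.033 -0.008] w 62.0 j6 -1.16
clamp [ -1.7  82.4 138.1] dp [ 0.024 -0.009 -1.089] fix tilt [-0.0008 -0.0015 -0.    ]
dyaw 0.0011
```

View pics/w5.png

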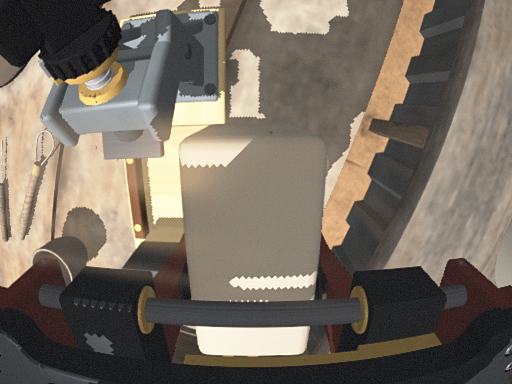

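View pics/s5z.png

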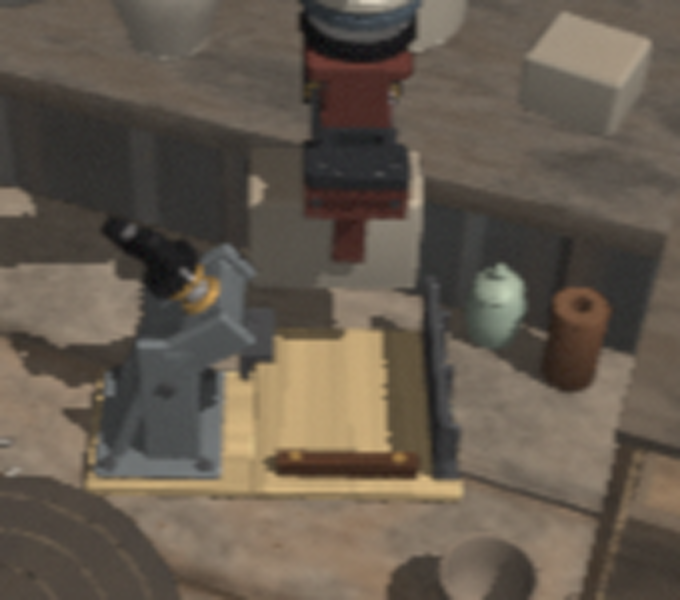

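```bash
python3 -c "
from h import *
P=np.load('w5_P.npy'); q=np.stack([*cl(np.moveaxis(P.reshape(-1,3),1,0))],-1).reshape(P.shape)
m=(q[...,2]>182)&(q[...,2]<192)&(abs(q[...,1]-82)<45)&(q[...,0]>-90)&(q[...,0]<20)
p=q[m]; print(m.sum(),np.median(p[:,2]),np.percentile(p[:,0],[.5,2,98]),np.percentile(p[:,1],[.5,2,98,99.5]))
A=np.c_[p[:,:2],np.ones(len(p))]; print('plane',np.linalg.lstsq(A,p[:,2],rcond=None)[0])
for b in range(45,120,10):
  k=abs(p[:,1]-b)<3
  if k.sum()>5: print(b,np.percentile(p[k,0],1).round(1))
for b in range(-55,0,10):
  k=abs(p[:,0]-b)<3
  print(b,np.percentile(p[k,1],[1,99]).round(1))
"
```

```text
23454 186.61170577154888 [-71.3881455  -70.4809021    2.33777972] [ 44.2259072   51.69726415 112.09226807 119.66769127]
plane [ 7.70001219e-03 -1.69274425e-03  1.86925059e+02]
45 -14.0
55 -70.7
65 -71.2
75 -71.2
85 -71.2
95 -71.2
105 -71.0
115 -64.9
-55 [ 52.6 111.2]
-45 [ 52.6 111. ]
-35 [ 52.5 111.1]
-25 [ 52.6 111.1]
-15 [ 40.3 123.5]
-5 [ 50.8 112.9]
```

Request:
jog_arm --steps '[{"turn":[-0.001,-0.0015,0.001],"dp":[0.014,0,-0.5],"claw":0},{"turn":[-0.001,-0.0015,0.001],"dp":[0.014,0,-0.9],"claw":0},{"turn":[-0.001,-0.0015,0.001],"dp":[0.014,0,-0.9],"claw":0},{"turn":[-0.001,-0.0015,0.001],"dp":[0.014,0,-0.9],"claw":0}]'

```text
t: 7.87
ee_pos: [592.2, -157.2, 66.1]
orientation: [-1.459, -0.683, 0.687]
ft_force: [-0.4, 0.2, -4.5]
width: 61.9
```

```bash
python3 -c "
from h import *
go([0.2,83,51],50.15)
"
```

```text
t 7.87 p [ 592.2 -157.2   66.1] yaw 50.29 ydown [-0.002  0.    -1.   ] F [-0.4  0.2 -4.5] M [-0.027 -0.054 -0.025] w 61.9 j6 -1.16
clamp [-2.9 83.9 66.1] dp [ 0.022 -0.033 -0.189] fix tilt [-0.     -0.0008 -0.    ]
dyaw -0.0008
```

```bash
python3 -c "
from h import *
go([7.5,78,51.5],50.15)
"
```

```text
t 7.87 p [ 592.2 -157.2   66.1] yaw 50.29 ydown [-0.002  0.    -1.   ] F [-0.4  0.2 -4.5] M [-0.027 -0.054 -0.025] w 61.9 j6 -1.16
clamp [-2.9 83.9 66.1] dp [ 0.052 -0.139 -0.183] fix tilt [-0.     -0.0008 -0.    ]
dyaw -0.0008
```

Request:
jog_arm --steps '[{"turn":[0,-0.0008,-0.001],"dp":[0.052,-0.139,-0.183],"claw":0},{"turn":[0,-0.0008,-0.001],"dp":[0.052,-0.139,-0.183],"claw":0},{"turn":[0,-0.0008,-0.001],"dp":[0.052,-0.139,-0.183],"claw":0},{"turn":[0,-0.0008,-0.001],"dp":[0.052,-0.139,-0.183],"claw":0}]'

```text
t: 8.2
ee_pos: [597.3, -168.3, 53.4]
orientation: [-1.462, -0.684, 0.681]
ft_force: [0.3, 0.7, -4.9]
width: 62.2
```

```bash
python3 -c "
from h import *
go([7.5,40,50.5],50.15)
"
```

```text
t 8.2 p [ 597.3 -168.3   53.4] yaw 50.1 ydown [ 0.002 -0.    -1.   ] F [ 0.3  0.7 -4.9] M [-0.106 -0.049 -0.043] w 62.2 j6 -1.17
clamp [ 8.1 78.7 53.4] dp [-0.316 -0.366 -0.036] fix tilt [0.0002 0.0007 0.    ]
dyaw 0.0003
```

Request:
jog_arm --steps '[{"turn":[0,0.0007,0],"dp":[-0.16,-0.18,-0.02],"claw":0},{"turn":[0,0.0007,0],"dp":[-0.316,-0.366,-0.036],"claw":0},{"turn":[0,0.0007,0],"dp":[-0.316,-0.366,-0.036],"claw":0},{"turn":[0,0.0007,0],"dp":[-0.316,-0.366,-0.036],"claw":0}]'

```text
t: 8.53
ee_pos: [572.2, -198.0, 51.9]
orientation: [-1.463, -0.683, 0.681]
ft_force: [0.0, 0.3, -5.0]
width: 61.4
```

```bash
python3 -c "
from h import *
go([7.5,10,50.5],50.15)
"
```

```text
t 8.53 p [ 572.2 -198.    51.9] yaw 50.02 ydown [ 0.002 -0.001 -1.   ] F [ 0.   0.3 -5. ] M [-0.026 -0.105  0.005] w 61.4 j6 -1.23
clamp [ 7.9 39.7 51.9] dp [-0.242 -0.282 -0.018] fix tilt [0.0003 0.0005 0.    ]
dyaw 0.0007
```

Request:
jog_arm --steps '[{"turn":[0,0.0005,0.0007],"dp":[-0.12,-0.14,-0.01],"claw":0},{"turn":[0,0.0005,0.0007],"dp":[-0.242,-0.282,-0.018],"claw":0},{"turn":[0,0.0005,0.0007],"dp":[-0.242,-0.282,-0.018],"claw":0},{"turn":[0,0.0005,0.0007],"dp":[-0.242,-0.282,-0.018],"claw":0}]'

```text
t: 8.87
ee_pos: [552.3, -221.2, 50.8]
orientation: [-1.462, -0.682, 0.683]
ft_force: [0.8, 0.4, -5.1]
width: 61.7
```

```bash
python3 -c "
from h import *
go([8,-1,49.5],50.15)
"
```

```text
t 8.87 p [ 552.3 -221.2   50.8] yaw 50.07 ydown [ 0.    -0.001 -1.   ] F [ 0.8  0.4 -5.1] M [-0.068 -0.102  0.005] w 61.7 j6 -1.27
clamp [ 7.5  9.1 50.8] dp [-0.077 -0.101 -0.016] fix tilt [0.0003 0.     0.    ]
dyaw 0.0004
```

Request:
jog_arm --steps '[{"turn":[0,0,0.0004],"dp":[-0.04,-0.05,-0.01],"claw":0},{"turn":[0,0,0.0004],"dp":[-0.077,-0.101,-0.015],"claw":0},{"turn":[0,0,0.0004],"dp":[-0.077,-0.101,-0.03],"claw":0},{"turn":[0,0,0.0004],"dp":[-0.077,-0.101,-0.03],"claw":0}]'

```text
t: 9.2
ee_pos: [546.6, -229.6, 48.8]
orientation: [-1.462, -0.684, 0.683]
ft_force: [1.0, 1.1, -1.3]
width: 61.7
```

```bash
python3 -c "
from h import *
go([8,-1.5,48.5],50.15)
"
```

```text
t 9.2 p [ 546.6 -229.6   48.8] yaw 50.12 ydown [ 0.001 -0.001 -1.   ] F [ 1.   1.1 -1.3] M [ 0.252  0.019 -0.125] w 61.7 j6 -1.29
clamp [ 8.5 -0.9 48.8] dp [-0.01  -0.002 -0.004] fix tilt [0.0003 0.0003 0.    ]
dyaw 0.0002
```

Request:
jog_arm --steps '[{"turn":[0,0,0],"dp":[0,0,-0.004],"claw":0},{"turn":[0,0,0],"dp":[0,0,-0.004],"claw":1},{"turn":[0,0,0],"dp":[0,0,-0.002],"claw":1},{"turn":[0,0,0],"dp":[0,0,0],"claw":1},{"turn":[0,0,0],"dp":[0,0,0],"claw":1},{"turn":[0,0,0],"dp":[0,0,0],"claw":1}]'

```text
t: 9.7
ee_pos: [546.7, -229.6, 48.9]
orientation: [-1.462, -0.684, 0.683]
ft_force: [-0.6, -0.9, -0.6]
width: 87.3
```

```bash
python3 -c "
from h import *
st()
d,P=look('wrist','w6.png'); d2,P2=look('scene','s6.png')
cv2.imwrite('pics/s6z.png',cv2.resize(d2['img'][140:290,200:370][:,:,::-1],None,fx=4,fy=4,interpolation=cv2.INTER_CUBIC))
q=np.stack([*cl(np.moveaxis(P.reshape(-1,3),1,0))],-1).reshape(P.shape)
m=(q[...,2]>93)&(q[...,2]<102)&(abs(q[...,1])<45)&(q[...,0]>-70)&(q[...,0]<20)
p=q[m]; print(m.sum(),np.median(p[:,2]))
for b in range(-35,36,10):
  k=abs(p[:,1]-b)<3
  if k.sum()>5: print(b,np.percentile(p[k,0],1).round(1))
for b in range(-65,0,10):
  k=abs(p[:,0]-b)<3
  if k.sum()>5: print(b,np.percentile(p[k,1],[1,99]).round(1))
"
```

```text
t 9.7 p [ 546.7 -229.6   48.9] yaw 50.13 ydown [ 0.001 -0.001 -1.   ] F [-0.6 -0.9 -0.6] M [-0.051  0.021  0.002] w 87.3 j6 -1.29
18241 97.25836791770001
-25 -60.2
-15 -47.4
-5 -47.7
5 -47.6
15 -47.3
25 -56.2
-55 [-31.4  28.7]
-45 [-30.9  27.8]
-35 [-30.9  27.5]
-25 [-30.9  27.7]
-15 [-30.6  27.9]
-5 [-30.8  44.5]
```

View pics/w6.png

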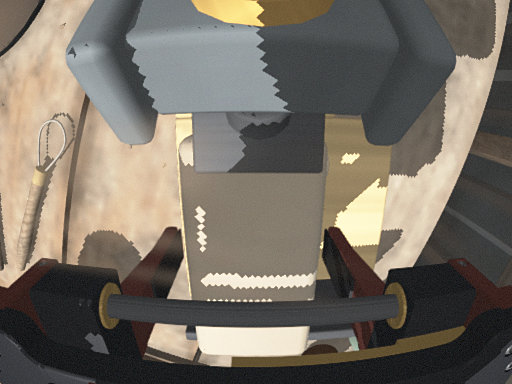

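View pics/s6z.png

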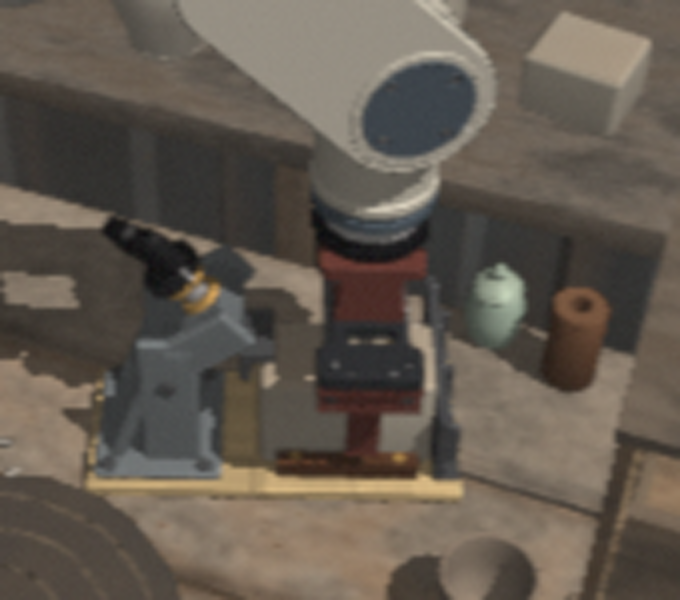

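```bash
cat >> h.py <<'E'
C,S=math.cos(PSI),math.sin(PSI)
Rc=np.array([[C,-S,0],[S,C,0],[0,0,1.]])
al=math.acos(.788); A=np.array([-math.sin(al),0,math.cos(al)]); W=np.array([math.cos(al),0,math.sin(al)]); YC=np.array([0,1.,0])
def thumb(h,phi,w=0,y=0):
    j=math.cos(phi)*W+math.sin(phi)*YC
    p=np.array([-60,0,97.])+h*A+w*W+y*YC
    M=np.stack([j,-A,np.cross(j,-A)],1)
    return wd(p),Rc@M
def rel(h,phi,w=0,y=0):
    o=ctrl.get_obs(); M=R.from_rotvec(o['orientation']).as_matrix(); p,T=thumb(h,phi,w,y)
    print('target',p.round(1),'dp',((p-o['ee_pos'])/80).round(3),'turn',(R.from_matrix(T@M.T).as_rotvec()/math.pi).round(4))
def thst():
    o=ctrl.get_obs(); M=R.from_rotvec(o['orientation']).as_matrix(); q=cl(o['ee_pos'])-np.array([-60,0,97.]); T=Rc.T@M
    ph=math.atan2(T[:,0]@YC,T[:,0]@W); a=Rc@A
    print('t',round(o['t'],2),'h',(q@A).round(2),'w',(q@W).round(2),'y',q[1].round(2),'phi',round(ph,4),math.degrees(ph).__round__(1),'tilt err',math.degrees(math.acos(min(1,-T[:,1]@A))).__round__(2),'j',o['qpos'].round(2),'F',o['ft_force'].round(1),'Fa',(o['ft_force']@a).round(1),'Ma',(o['moment']@a).round(3),'wd',round(o['width'],1))
    return o
E
python3 -c "
from h import *
thst(); rel(178,math.radians(45))"
```

```text
t 9.8 h -80.17 w 24.33 y -0.93 phi 1.5706 90.0 tilt err 37.92 j [-0.42  0.62  1.79 -0.    0.73 -1.29] F [-0.2  0.1  0.6] Fa 0.6 Ma 0.008 wd 87.6
target [ 410.4 -114.8  237.3] dp [-1.702  1.436  2.356] turn [-0.0641 -0.2064 -0.2403]
```

Request:
jog_arm --steps '[{"turn":[0,0,0],"dp":[0,0,1],"claw":1},{"turn":[0,0,0],"dp":[0,0,1],"claw":1},{"turn":[0,0,0],"dp":[0,0,1],"claw":1}]'

```text
t: 10.05
ee_pos: [550.5, -231.3, 135.1]
orientation: [-1.47, -0.69, 0.678]
ft_force: [0.8, -1.1, -0.6]
width: 87.9
```

Request:
jog_arm --steps '[{"turn":[0,0,0],"dp":[0,0,1],"claw":1},{"turn":[0,0,0],"dp":[0,0,1],"claw":1},{"turn":[0,0,0],"dp":[0,0,1],"claw":1}]'

```text
t: 10.3
ee_pos: [554.4, -233.0, 222.5]
orientation: [-1.479, -0.697, 0.673]
ft_force: [0.9, -0.1, 1.0]
width: 88.4
```

Request:
jog_arm --steps '[{"turn":[0,0,0],"dp":[0,0,1],"claw":0.4},{"turn":[0,0,0],"dp":[0,0,1],"claw":0.4},{"turn":[0,0,0],"dp":[0,0,1],"claw":0.4}]'

```text
t: 10.55
ee_pos: [557.9, -234.6, 310.3]
orientation: [-1.488, -0.704, 0.667]
ft_force: [0.8, -0.2, -0.5]
width: 71.4
```

```bash
python3 -c "
from h import *
thst(); rel(185,math.radians(90))"
```

```text
t 10.55 h 118.58 w 194.66 y 2.49 phi 1.5652 89.7 tilt err 36.05 j [-0.42  0.29  1.61 -0.    1.2  -1.29] F [ 0.8 -0.2 -0.5] Fa -0.9 Ma 0.013 wd 71.4
target [ 407.1 -112.   242.8] dp [-1.884  1.532 -0.844] turn [-0.1304 -0.152  -0.0009]
```

Request:
jog_arm --steps '[{"turn":[-0.065,-0.076,0],"dp":[-0.95,0.77,0],"claw":0.4},{"turn":[-0.065,-0.076,0],"dp":[-0.95,0.77,0],"claw":0.4},{"turn":[-0.065,-0.076,0],"dp":[-0.95,0.77,0],"claw":0.4},{"turn":[-0.065,-0.076,0],"dp":[-0.95,0.77,0],"claw":0.4}]'

```text
t: 10.88
ee_pos: [476.6, -170.0, 308.0]
orientation: [-1.775, -0.838, 0.583]
ft_force: [0.5, -0.4, 0.0]
width: 45.0
```

Request:
jog_arm --steps '[{"turn":[-0.065,-0.076,0],"dp":[-0.95,0.77,-0.4],"claw":0.4},{"turn":[-0.065,-0.076,0],"dp":[-0.95,0.77,-0.4],"claw":0.4},{"turn":[-0.065,-0.076,0],"dp":[-0.95,0.77,-0.4],"claw":0.4},{"turn":[-0.065,-0.076,0],"dp":[-0.95,0.77,-0.4],"claw":0.4},{"turn":[-0.065,-0.076,0],"dp":[-0.95,0.77,-0.4],"claw":0.4}]'

```text
t: 11.3
ee_pos: [398.6, -107.3, 274.8]
orientation: [-2.06, -0.97, 0.476]
ft_force: [0.7, 0.5, -0.9]
width: 35.2
```

```bash
python3 -c "
from h import *
thst(); rel(185,math.radians(45)); look('wrist','w7.png')"
```

```text
t 11.3 h 216.09 w 12.2 y -1.86 phi 1.5766 90.3 tilt err 0.13 j [ 0.01 -0.17  2.37 -0.84  0.56 -0.24] F [ 0.7  0.5 -0.9] Fa -0.8 Ma 0.053 wd 35.2
target [ 407.1 -112.   242.8] dp [ 0.106 -0.059 -0.4  ] turn [ 0.1186 -0.0989 -0.1989]
```

View pics/w7.png

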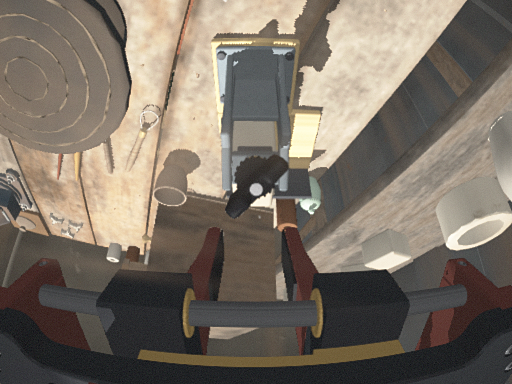

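```bash
cat > wing.py <<'E'
from h import *
import sys
def wing(f):
    P=np.load(f+'_P.npy'); q=(P-wd([-60,0,97.]))@Rc; h=q@A; w=q@W; y=q@YC
    m=(abs(w)<45)&(abs(y)<45)&(h>110)&(h<160)
    top=np.percentile(h[m],[50,90,97]); print('n',m.sum(),'h',top.round(1))
    k=m&(h>top[1]-5)
    p=np.stack([w[k],y[k]],-1).astype(np.float32); print('rect',cv2.minAreaRect(p))
    u,s,v=np.linalg.svd(p-p.mean(0),full_matrices=False); print('mean',p.mean(0),'long axis deg',math.degrees(math.atan2(v[0,1],v[0,0])))
wing(sys.argv[1])
E
python3 wing.py w7
```

```text
n 1649 h [140.3 143.5 144.3]
rect ((-0.6523647308349609, 0.9128513336181641), (14.98748779296875, 67.14608001708984), 45.389564514160156)
mean [-1.4040056  1.1845723] long axis deg -44.81414419794618
```

Request:
jog_arm --steps '[{"turn":[0.06,-0.05,-0.1],"dp":[0.08,-0.04,-0.2],"claw":0.45},{"turn":[0.06,-0.05,-0.1],"dp":[0.08,-0.04,-0.2],"claw":0.45},{"turn":[0.06,-0.05,-0.1],"dp":[0.08,-0.04,-0.2],"claw":0.45},{"turn":[0.118,-0.098,-0.198],"dp":[0.1,-0.05,-0.4],"claw":0.45},{"turn":[0.118,-0.098,-0.198],"dp":[0.1,-0.05,-0.4],"claw":0.45},{"turn":[0.118,-0.098,-0.198],"dp":[0.1,-0.05,-0.4],"claw":0.45},{"turn":[0.118,-0.098,-0.198],"dp":[0.1,-0.05,-0.4],"claw":0.45},{"turn":[0.118,-0.098,-0.198],"dp":[0.1,-0.05,-0.4],"claw":0.45}]'

```text
t: 12.02
ee_pos: [407.0, -111.4, 242.5]
orientation: [-1.979, -0.481, -0.333]
ft_force: [0.6, -0.7, -0.2]
width: 39.4
```

```bash
python3 -c "
from h import *
thst(); rel(145,math.radians(45.2),-.5,.6); look('wrist','w8.png')"; python3 wing.py w8
```

```text
t 12.02 h 185.06 w -0.54 y 0.37 phi 0.7871 45.1 tilt err 0.12 j [-0.01 -0.07  2.39 -0.99  0.49  0.72] F [ 0.6 -0.7 -0.2] Fa -0.7 Ma 0.034 wd 39.4
target [ 426.1 -127.1  211. ] dp [ 0.239 -0.196 -0.394] turn [-0.0007 -0.0003  0.0004]
n 1658 h [141.2 143.7 144.4]
rect ((-0.5193538665771484, 1.4192447662353516), (14.27052116394043, 66.81832885742188), 45.56949234008789)
mean [-1.8246938  2.7908034] long axis deg -44.34594906529939
```

View pics/w8.png

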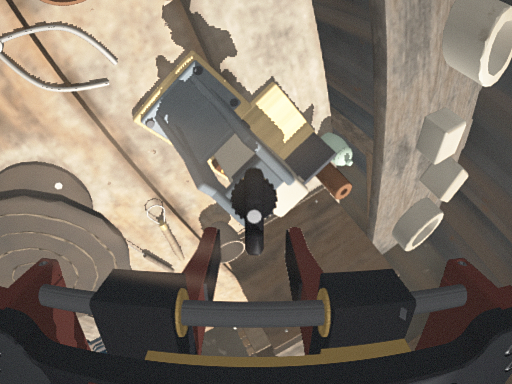

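Request:
jog_arm --steps '[{"turn":[0,0,0],"dp":[0.2,-0.16,-0.34],"claw":0.45},{"turn":[0,0,0],"dp":[0.24,-0.196,-0.394],"claw":0.45},{"turn":[0,0,0],"dp":[0.35,-0.28,-0.57],"claw":0.45},{"turn":[0,0,0],"dp":[0.435,-0.355,-0.72],"claw":0.45},{"turn":[0,0,0],"dp":[0.435,-0.355,-0.72],"claw":0.45},{"turn":[0,0,0],"dp":[0.435,-0.355,-0.72],"claw":0.45}]'

```text
t: 12.57
ee_pos: [443.4, -139.2, 194.0]
orientation: [-1.978, -0.475, -0.318]
ft_force: [-0.3, -0.2, -0.5]
width: 39.5
```

```bash
python3 -c "
from h import *
thst(); rel(111,math.radians(45.3),-.5,.9)"
```

```text
t 12.57 h 118.68 w 5.65 y 2.38 phi 0.7943 45.5 tilt err 0.77 j [-0.1   0.12  2.37 -1.31  0.36  0.99] F [-0.3 -0.2 -0.5] Fa -0.3 Ma 0.004 wd 39.5
target [ 442.4 -140.3  184.2] dp [-0.013 -0.013 -0.123] turn [-0.0014 -0.0042 -0.0002]
```

```bash
cat > kin.py <<'E'
from h import *
from scipy.optimize import least_squares
o=ctrl.get_obs(); 
D=[([1.22400443,.423844852,1.63066845,-1.9e-5,1.08858734,-.0189596],[201.01686723,591.21788759,221.90765417],1),
([-.4999281,.31248724,1.69793512,-.01382726,1.13310086,-.49775369],[511.40010301,-270.1905036,262.10639781],1),
(o['qpos'],o['ee_pos'],1),
([-.42,.62,1.79,0,.73,-1.29],[546.7,-229.6,48.9],.2),([-.42,.29,1.61,0,1.2,-1.29],[557.9,-234.6,310.3],.2),
([.01,-.17,2.37,-.84,.56,-.24],[398.6,-107.3,274.8],.2),([-.01,-.07,2.39,-.99,.49,.72],[407,-111.4,242.5],.2)]
def frame(q):
    th=q[1]+q[2]; c,s=math.cos(q[0]),math.sin(q[0])
    er=np.array([c,s,0]); es=np.array([-s,c,0]); ez=np.array([0,0,1.])
    u=lambda a:math.sin(a)*er+math.cos(a)*ez
    f=u(th); ed=u(th+math.pi/2)
    d=math.cos(q[3])*ed+math.sin(q[3])*es
    t=math.cos(q[4])*f+math.sin(q[4])*d
    return er,es,ez,u(q[1]),f,ed,d,t
Am=[];b=[]
for q,p,w in D:
    er,es,ez,u2,f,ed,d,t=frame(q)
    Am.append(w*np.stack([er,ez,u2,f,ed,t],1)); b.append(w*np.array(p))
Am=np.concatenate(Am);b=np.concatenate(b)
K=np.linalg.lstsq(Am,b,rcond=None)[0]
def fk(q):
    er,es,ez,u2,f,ed,d,t=frame(q); return np.stack([er,ez,u2,f,ed,t],1)@K,t
LO=np.array([-3,-.9,.09,-1.31,.11]);HI=np.array([3,2.11,2.58,4.45,2.69])
def ik(p,t,q0):
    def g(q): 
        P,T=fk(q); return np.r_[(P-p)/100,(T-t)]
    r=least_squares(g,q0); return r.x,np.abs(r.fun).max()
if __name__=='__main__':
    print('K',K.round(1),'res',(Am@K-b).round(1).tolist())
    q=o['qpos']; print('t',fk(q)[1],R.from_rotvec(o['orientation']).as_matrix()[:,1])
    aw=Rc@A
    for h in (185,119,112,104,97):
        for tw,ty in ((0,0),(.06,0),(.1,0),(.06,.06),(0.1,.06),(.1,.1),(.15,.0)):
            p,_=thumb(h,0,-.5,.8)
            t=-aw-tw*(Rc@W)-0*ty; t=t+ty*(Rc@YC)*(1); t/=np.linalg.norm(t)
            x,e=ik(p,t,np.array([-.1,.12,2.37,-1.2,.4])); print(h,tw,ty,x.round(2),round(e,4))
E
python3 kin.py
```

```text
K [ 29.1 272.  545.3 454.2  66.8 275.8] res [11.0, -4.4, 1.0, -5.1, -10.3, -0.7, -0.2, -0.3, -0.3, 0.2, -3.0, 1.7, -1.2, -2.4, -0.3, -0.3, 0.4, -0.6, -0.1, -0.2, -0.5]
t [ 0.46246846 -0.39059513 -0.79596379] [ 0.46246846 -0.39059513 -0.79596379]
185 0 0 [-0.01 -0.08  2.39 -0.98  0.49] 0.0
185 0.06 0 [-0.04 -0.08  2.36 -0.8   0.5 ] 0.0
185 0.1 0 [-0.06 -0.08  2.34 -0.7   0.52] 0.0
185 0.06 0.06 [-0.09 -0.1   2.38 -0.74  0.42] 0.0
185 0.1 0.06 [-0.1  -0.1   2.35 -0.62  0.44] 0.0
185 0.1 0.1 [-0.14 -0.11  2.36 -0.54  0.4 ] 0.0
185 0.15 0.0 [-0.08 -0.07  2.31 -0.58  0.55] 0.0
119 0 0 [-0.09  0.12  2.39 -1.41  0.36] 0.0
119 0.06 0 [-0.12  0.11  2.36 -1.14  0.35] 0.0
119 0.1 0 [-0.13  0.11  2.34 -0.96  0.36] 0.0
119 0.06 0.06 [-0.16  0.1   2.37 -1.16  0.26] 0.0
119 0.1 0.06 [-0.17  0.09  2.35 -0.92  0.27] 0.0
119 0.1 0.1 [-0.21  0.09  2.36 -0.87  0.22] 0.0
119 0.15 0.0 [-0.15  0.1   2.31 -0.77  0.38] 0.0
112 0 0 [-0.1   0.14  2.39 -1.46  0.35] 0.0
112 0.06 0 [-0.12  0.13  2.36 -1.19  0.34] 0.0
112 0.1 0 [-0.14  0.13  2.33 -1.    0.34] 0.0
112 0.06 0.06 [-0.17  0.12  2.37 -1.22  0.25] 0.0
112 0.1 0.06 [-0.18  0.11  2.35 -0.97  0.26] 0.0
112 0.1 0.1 [-0.21  0.11  2.36 -0.93  0.2 ] 0.0
112 0.15 0.0 [-0.16  0.12  2.31 -0.8   0.36] 0.0
104 0 0 [-0.11  0.16  2.38 -1.53  0.35] 0.0
104 0.06 0 [-0.13  0.15  2.35 -1.24  0.33] 0.0
104 0.1 0 [-0.15  0.15  2.33 -1.05  0.33] 0.0
104 0.06 0.06 [-0.17  0.14  2.37 -1.3   0.24] 0.0
104 0.1 0.06 [-0.19  0.14  2.35 -1.04  0.24] 0.0
104 0.1 0.1 [-0.22  0.13  2.36 -1.01  0.19] 0.0
104 0.15 0.0 [-0.16  0.15  2.31 -0.83  0.34] 0.0
97 0 0 [-0.12  0.19  2.38 -1.58  0.34] 0.0
97 0.06 0 [-0.14  0.17  2.35 -1.3   0.32] 0.0
97 0.1 0 [-0.15  0.17  2.33 -1.1   0.32] 0.0
97 0.06 0.06 [-0.18  0.16  2.37 -1.38  0.23] 0.0
97 0.1 0.06 [-0.19  0.16  2.35 -1.1   0.23] 0.0
97 0.1 0.1 [-0.22  0.15  2.36 -1.09  0.17] 0.0
97 0.15 0.0 [-0.17  0.17  2.3  -0.87  0.33] 0.0
```

```bash
cat >> h.py <<'E'
def pose2(h,phi,tw=.08,w=-.5,y=.9):
    """h: TCP height equivalent; grasp point at h+19 on the axis"""
    t=-A-tw*W; t/=np.linalg.norm(t)
    G=np.array([-60,0,97.])+(h+19)*A+w*W+y*YC
    j=math.cos(phi)*W+math.sin(phi)*YC; j=j-(j@t)*t; j/=np.linalg.norm(j)
    return wd(G+19*t),Rc@np.stack([j,t,np.cross(j,t)],1)
def rel2(h,phid,**k):
    o=ctrl.get_obs(); M=R.from_rotvec(o['orientation']).as_matrix(); p,T=pose2(h,math.radians(phid),**k)
    print('rel2',h,phid,'dp',((p-o['ee_pos'])/80).round(3).tolist(),'turn',(R.from_matrix(T@M.T).as_rotvec()/math.pi).round(4).tolist())
E
python3 -c "
from h import *
for h in (118,115): rel2(h,45.3)
from kin import ik,fk
for h in (115,100):
    p,T=pose2(h,.79); print(ik(p,T[:,1],np.array([-.1,.12,2.37,-1.2,.4])))
"
```

```text
rel2 118 45.3 dp [-0.066, 0.031, -0.065] turn [0.0146, 0.0155, 0.0001]
rel2 115 45.3 dp [-0.048, 0.016, -0.095] turn [0.0146, 0.0155, 0.0001]
(array([-0.12492519,  0.12032451,  2.34816083, -1.08314705,  0.34350571]), np.float64(2.842170943040401e-15))
(array([-0.13989384,  0.16315353,  2.34350098, -1.18440005,  0.31907368]), np.float64(8.566405540477717e-10))
```

Request:
jog_arm --steps '[{"turn":[0.0146,0.0155,0],"dp":[-0.066,0.031,-0.065],"claw":0.45},{"turn":[0.0146,0.0155,0],"dp":[-0.066,0.031,-0.065],"claw":0.45},{"turn":[0.0146,0.0155,0],"dp":[-0.048,0.016,-0.095],"claw":0.45},{"turn":[0.0146,0.0155,0],"dp":[-0.048,0.016,-0.095],"claw":0.45},{"turn":[0.0146,0.0155,0],"dp":[-0.048,0.016,-0.095],"claw":0.45}]'

```text
t: 12.98
ee_pos: [439.6, -138.0, 186.8]
orientation: [-1.938, -0.435, -0.278]
ft_force: [0.4, 0.2, 0.5]
width: 39.2
```

```bash
python3 -c "
from h import *
o=thst(); print(o['joint_torque'].round(4)); rel2(115,45.3); look('wrist','w9.png')"; python3 wing.py w9
```

```text
t 12.98 h 115.3 w -1.76 y 0.85 phi 0.7947 45.5 tilt err 4.5 j [-0.13  0.12  2.35 -1.08  0.34  0.75] F [0.4 0.2 0.5] Fa 0.3 Ma -0.003 wd 39.2
[ -0.1153 -26.5101 -18.9685  -0.7148  -0.1222   0.0429]
rel2 115 45.3 dp [-0.0, 0.001, -0.004] turn [0.0005, 0.0002, -0.0002]
n 4981 h [141.1 152.7 158.1]
rect ((0.879338264465332, 1.3538894653320312), (61.22037887573242, 22.64350700378418), 45.457847595214844)
mean [-3.3319972  6.56884  ] long axis deg 45.77649512478839
```

View pics/w9.png

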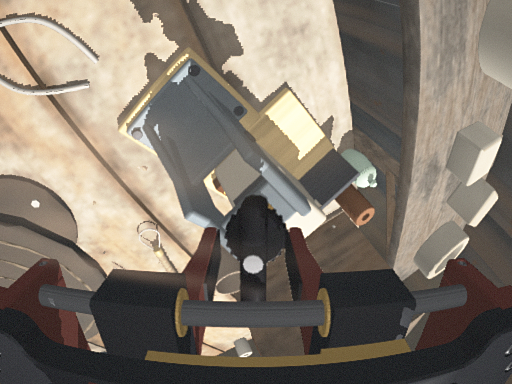

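Request:
jog_arm --steps '[{"turn":[0,0,0],"dp":[0,0,0],"claw":0},{"turn":[0,0,0],"dp":[0,0,0],"claw":0},{"turn":[0,0,0],"dp":[0,0,0],"claw":0},{"turn":[0,0,0],"dp":[0,0,0],"claw":0},{"turn":[0,0,0],"dp":[0,0,0],"claw":0},{"turn":[0,0,0],"dp":[0,0,0],"claw":0}]'

```text
t: 13.53
ee_pos: [440.4, -137.7, 187.1]
orientation: [-1.937, -0.437, -0.279]
ft_force: [2.0, 0.2, 1.9]
width: 15.5
```

```bash
python3 -c "
from h import *
o=thst(); print(o['joint_torque'].round(4)); 
for d in (10,20,30,40,50,60,70): rel2(115-3.82*math.radians(d),45.3-d)"
```

```text
t 13.53 h 115.31 w -1.17 y 1.63 phi 0.7946 45.5 tilt err 4.46 j [-0.13  0.12  2.35 -1.08  0.34  0.75] F [2.  0.2 1.9] Fa 0.6 Ma -0.041 wd 15.5
[ -0.9012 -25.367  -16.6791  -0.4499   0.848    0.0368]
rel2 114.33328422573817 35.3 dp [-0.007, -0.006, -0.016] turn [0.0238, -0.019, -0.0468]
rel2 113.66656845147634 25.299999999999997 dp [-0.003, -0.009, -0.022] turn [0.0474, -0.0386, -0.0933]
rel2 112.9998526772145 15.299999999999997 dp [0.001, -0.013, -0.029] turn [0.071, -0.0583, -0.1397]
rel2 112.33313690295266 5.299999999999997 dp [0.005, -0.016, -0.035] turn [0.0947, -0.078, -0.1862]
rel2 111.66642112869083 -4.700000000000003 dp [0.009, -0.019, -0.042] turn [0.1183, -0.0977, -0.2326]
rel2 110.999705354429 -14.700000000000003 dp [0.013, -0.023, -0.048] turn [0.1419, -0.1174, -0.2791]
rel2 110.33298958016717 -24.700000000000003 dp [0.017, -0.026, -0.055] turn [0.1655, -0.1371, -0.3255]
```

```bash
python3 -c "
from h import *
for d in (20,40,60,70): rel2(115-3.82*math.radians(d),45.3-d,w=.1,y=1.5)"
```

```text
rel2 113.66656845147634 25.299999999999997 dp [0.007, -0.008, -0.017] turn [0.0474, -0.0386, -0.0933]
rel2 112.33313690295266 5.299999999999997 dp [0.014, -0.014, -0.031] turn [0.0947, -0.078, -0.1862]
rel2 110.999705354429 -14.700000000000003 dp [0.022, -0.021, -0.044] turn [0.1419, -0.1174, -0.2791]
rel2 110.33298958016717 -24.700000000000003 dp [0.026, -0.024, -0.05] turn [0.1655, -0.1371, -0.3255]
```

Request:
jog_arm --steps '[{"turn":[0.012,-0.01,-0.023],"dp":[0.003,-0.003,-0.007],"claw":0},{"turn":[0.024,-0.019,-0.047],"dp":[0.004,-0.005,-0.01],"claw":0},{"turn":[0.036,-0.029,-0.07],"dp":[0.006,-0.006,-0.013],"claw":0},{"turn":[0.0474,-0.0386,-0.0933],"dp":[0.007,-0.008,-0.017],"claw":0},{"turn":[0.059,-0.048,-0.116],"dp":[0.009,-0.009,-0.02],"claw":0},{"turn":[0.071,-0.058,-0.14],"dp":[0.011,-0.011,-0.024],"claw":0},{"turn":[0.083,-0.068,-0.163],"dp":[0.012,-0.012,-0.027],"claw":0},{"turn":[0.0947,-0.078,-0.1862],"dp":[0.014,-0.014,-0.031],"claw":0},{"turn":[0.107,-0.088,-0.209],"dp":[0.016,-0.016,-0.034],"claw":0},{"turn":[0.118,-0.098,-0.2326],"dp":[0.018,-0.018,-0.037],"claw":0},{"turn":[0.13,-0.107,-0.256],"dp":[0.02,-0.02,-0.041],"claw":0},{"turn":[0.1419,-0.1174,-0.2791],"dp":[0.022,-0.021,-0.044],"claw":0}]'

```text
t: 14.53
ee_pos: [443.0, -139.6, 184.5]
orientation: [-1.522, 0.265, -1.206]
ft_force: [-0.7, -0.3, 4.6]
width: 15.8
```

```bash
python3 -c "
from h import *
o=thst(); print(o['joint_torque'].round(4)); 
look('scene','s7.png');o=thst(); print(o['joint_torque'].round(4)); 
for d in (70,80,90,100): rel2(115-3.82*math.radians(d),45.3-d,w=.1,y=1.5)"
```

```text
t 14.53 h 111.21 w -0.27 y 1.83 phi -0.2621 -15.0 tilt err 4.47 j [-0.13  0.13  2.34 -1.1   0.34  1.82] F [-0.7 -0.3  4.6] Fa 3.9 Ma 0.153 wd 15.8
[-1.28600e-01 -2.42272e+01 -1.65772e+01  1.85100e-01 -1.28000e-02
 -1.66770e+00]
t 14.58 h 111.16 w -0.4 y 1.67 phi -0.268 -15.4 tilt err 4.47 j [-0.13  0.13  2.34 -1.1   0.34  1.82] F [0.3 0.  5.7] Fa 4.4 Ma 0.164 wd 15.7
[ 1.34000e-02 -2.41999e+01 -1.63874e+01 -6.63000e-02 -7.53000e-02
 -2.98800e-01]
rel2 110.33298958016717 -24.700000000000003 dp [-0.005, 0.001, -0.015] turn [0.0226, -0.0181, -0.0439]
rel2 109.66627380590533 -34.7 dp [-0.001, -0.002, -0.022] turn [0.0462, -0.0377, -0.0903]
rel2 108.99955803164349 -44.7 dp [0.003, -0.006, -0.029] turn [0.0697, -0.0574, -0.1366]
rel2 108.33284225738166 -54.7 dp [0.007, -0.009, -0.035] turn [0.0932, -0.077, -0.183]
```

Request:
jog_arm --steps '[{"turn":[0.012,-0.009,-0.022],"dp":[-0.005,0.001,-0.012],"claw":0},{"turn":[0.0226,-0.0181,-0.0439],"dp":[-0.005,0.001,-0.015],"claw":0},{"turn":[0.034,-0.028,-0.067],"dp":[-0.003,0,-0.018],"claw":0},{"turn":[0.0462,-0.0377,-0.0903],"dp":[-0.001,-0.002,-0.022],"claw":0},{"turn":[0.058,-0.048,-0.113],"dp":[0.001,-0.004,-0.025],"claw":0},{"turn":[0.0697,-0.0574,-0.1366],"dp":[0.003,-0.006,-0.029],"claw":0},{"turn":[0.0697,-0.0574,-0.1366],"dp":[0.003,-0.006,-0.029],"claw":0}]'

```text
t: 15.17
ee_pos: [443.3, -140.8, 182.6]
orientation: [-1.182, 0.611, -1.592]
ft_force: [-0.6, -1.2, 5.2]
width: 15.1
```

```bash
python3 -c "
from h import *
o=thst(); print(o['joint_torque'].round(4)); 
look('scene','s8.png');o=thst(); print(o['joint_torque'].round(4)); 
"
python3 - <<'E'
import cv2
a=cv2.imread('pics/s8.png')[150:280,200:350]; cv2.imwrite('pics/s8z.png',cv2.resize(a,None,fx=4,fy=4,interpolation=cv2.INTER_CUBIC))
E
```

```text
t 15.17 h 109.14 w -0.65 y 1.04 phi -0.7879 -45.1 tilt err 4.5 j [-0.14  0.13  2.34 -1.11  0.33  2.35] F [-0.6 -1.2  5.2] Fa 3.9 Ma 0.009 wd 15.1
[  0.8893 -24.5982 -16.91    -0.3034  -0.8512   1.094 ]
t 15.22 h 109.14 w -0.72 y 0.97 phi -0.7846 -45.0 tilt err 4.5 j [-0.14  0.13  2.34 -1.11  0.33  2.35] F [-1.6 -2.4  5.3] Fa 4.0 Ma -0.036 wd 15.3
[  0.9921 -24.714  -16.8206  -0.3432  -0.8512   0.3498]
```

View pics/s8z.png

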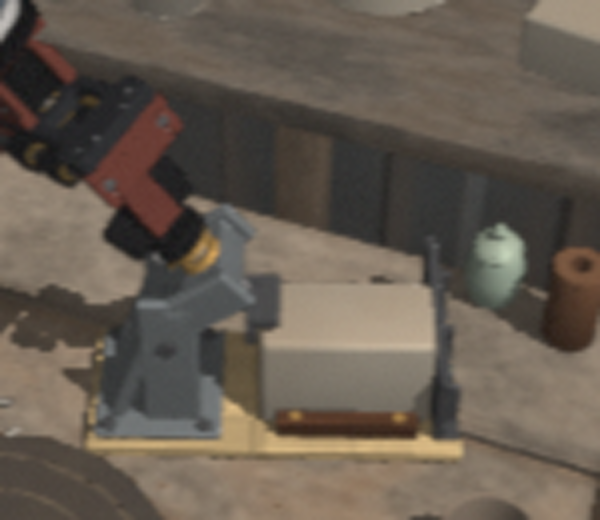

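Request:
jog_arm --steps '[{"turn":[0,0,0],"dp":[0,0,0],"claw":0.45},{"turn":[0,0,0],"dp":[0,0,0],"claw":0.45},{"turn":[0,0,0],"dp":[0,0,0],"claw":0.45},{"turn":[0,0,0],"dp":[-0.11,0.095,0.19],"claw":0.45},{"turn":[0,0,0],"dp":[-0.27,0.22,0.45],"claw":0.45},{"turn":[0,0,0],"dp":[-0.27,0.22,0.45],"claw":0.45},{"turn":[0,0,0],"dp":[-0.27,0.22,0.45],"claw":0.45}]'

```text
t: 15.8
ee_pos: [422.0, -123.0, 219.4]
orientation: [-1.183, 0.607, -1.591]
ft_force: [0.9, 1.0, 0.7]
width: 39.4
```

```bash
python3 -c "
from h import *
thst(); look('wrist','w10.png'); rel2(155,45); rel2(155,46)"; python3 wing.py w10
```

```text
t 15.8 h 155.18 w 0.12 y 1.04 phi -0.7849 -45.0 tilt err 4.37 j [-0.09  0.01  2.35 -0.87  0.43  2.14] F [0.9 1.  0.7] Fa 0.5 Ma 0.088 wd 39.4
rel2 155 45 dp [-0.017, 0.014, -0.01] turn [-0.2111, 0.1773, 0.4168]
rel2 155 46 dp [-0.017, 0.014, -0.01] turn [-0.2135, 0.1792, 0.4214]
n 2209 h [135.1 138.1 157.9]
rect ((0.4282951354980469, 1.4557743072509766), (55.29633712768555, 54.51951217651367), 1.9595046043395996)
mean [3.4569504 2.7446368] long axis deg -135.86998071931868
```

View pics/w10.png

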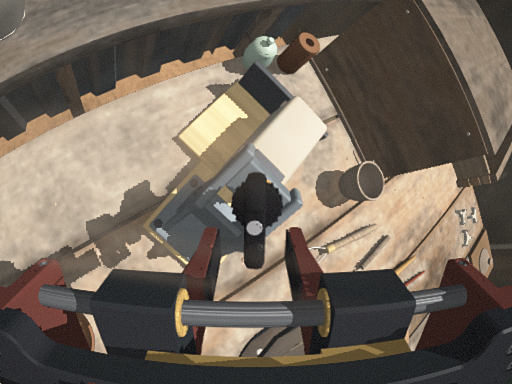

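Request:
jog_arm --steps '[{"turn":[-0.2111,0.1773,0.4168],"dp":[-0.01,0.01,0],"claw":0.45},{"turn":[-0.2111,0.1773,0.4168],"dp":[-0.01,0.01,0],"claw":0.45},{"turn":[-0.2111,0.1773,0.4168],"dp":[-0.01,0.01,0],"claw":0.45},{"turn":[-0.2111,0.1773,0.4168],"dp":[-0.01,0.01,0],"claw":0.45},{"turn":[-0.2111,0.1773,0.4168],"dp":[-0.01,0.01,0],"claw":0.45},{"turn":[-0.2111,0.1773,0.4168],"dp":[-0.01,0.01,0],"claw":0.45},{"turn":[-0.2111,0.1773,0.4168],"dp":[-0.01,0.01,0],"claw":0.45},{"turn":[-0.2111,0.1773,0.4168],"dp":[-0.01,0.01,0],"claw":0.45},{"turn":[-0.2111,0.1773,0.4168],"dp":[-0.01,0.01,0],"claw":0.45},{"turn":[-0.2111,0.1773,0.4168],"dp":[-0.01,0.01,0],"claw":0.45},{"turn":[-0.2111,0.1773,0.4168],"dp":[-0.01,0.01,0],"claw":0.45},{"turn":[-0.2111,0.1773,0.4168],"dp":[-0.01,0.01,0],"claw":0.45}]'

```text
t: 16.85
ee_pos: [421.2, -122.8, 217.5]
orientation: [-1.921, -0.387, -0.342]
ft_force: [0.9, 0.6, -0.2]
width: 39.6
```

Request:
jog_arm --steps '[{"turn":[-0.2111,0.1773,0.4168],"dp":[0,0,0],"claw":0.45},{"turn":[-0.2111,0.1773,0.4168],"dp":[0,0,0],"claw":0.45},{"turn":[-0.2111,0.1773,0.4168],"dp":[0,0,0],"claw":0.45},{"turn":[-0.2111,0.1773,0.4168],"dp":[0,0,0],"claw":0.45},{"turn":[-0.2111,0.1773,0.4168],"dp":[0,0,0],"claw":0.45},{"turn":[-0.2111,0.1773,0.4168],"dp":[0,0,0],"claw":0.45},{"turn":[-0.2111,0.1773,0.4168],"dp":[0,0,0],"claw":0.45},{"turn":[-0.2111,0.1773,0.4168],"dp":[0,0,0],"claw":0.45},{"turn":[-0.2111,0.1773,0.4168],"dp":[0,0,0],"claw":0.45},{"turn":[-0.2111,0.1773,0.4168],"dp":[0,0,0],"claw":0.45},{"turn":[-0.2111,0.1773,0.4168],"dp":[0,0,0],"claw":0.45},{"turn":[-0.2111,0.1773,0.4168],"dp":[0,0,0],"claw":0.45}]'

```text
t: 17.85
ee_pos: [421.2, -123.2, 216.2]
orientation: [-1.847, -1.306, 1.195]
ft_force: [0.4, 0.1, -0.9]
width: 39.1
```

```bash
python3 -c "
from h import *
thst(); rel2(150,135.2,w=.1,y=1.2);rel2(125,135.2,w=.1,y=1.2);rel2(109.5,135.2,w=.1,y=1.2)"
```

```text
t 17.85 h 153.02 w -2.18 y 0.4 phi 2.2222 127.3 tilt err 4.64 j [-0.08  0.01  2.35 -0.88  0.43 -0.86] F [ 0.4  0.1 -0.9] Fa -0.9 Ma -0.068 wd 39.1
rel2 150 135.2 dp [0.03, -0.012, -0.023] turn [-0.0172, 0.0141, 0.0367]
rel2 125 135.2 dp [0.177, -0.135, -0.27] turn [-0.0172, 0.0141, 0.0367]
rel2 109.5 135.2 dp [0.269, -0.211, -0.422] turn [-0.0172, 0.0141, 0.0367]
```

Request:
jog_arm --steps '[{"turn":[-0.0172,0.0141,0.0367],"dp":[0.03,-0.012,-0.023],"claw":0.45},{"turn":[-0.0172,0.0141,0.0367],"dp":[0.03,-0.012,-0.023],"claw":0.45},{"turn":[-0.0172,0.0141,0.0367],"dp":[0.03,-0.012,-0.023],"claw":0.45},{"turn":[-0.0172,0.0141,0.0367],"dp":[0.177,-0.135,-0.27],"claw":0.45},{"turn":[-0.0172,0.0141,0.0367],"dp":[0.269,-0.211,-0.422],"claw":0.45},{"turn":[-0.0172,0.0141,0.0367],"dp":[0.269,-0.211,-0.422],"claw":0.45},{"turn":[-0.0172,0.0141,0.0367],"dp":[0.269,-0.211,-0.422],"claw":0.45},{"turn":[-0.0172,0.0141,0.0367],"dp":[0.269,-0.211,-0.422],"claw":0.45}]'

```text
t: 18.52
ee_pos: [442.2, -140.1, 182.4]
orientation: [-1.793, -1.383, 1.335]
ft_force: [0.3, -0.0, 0.1]
width: 39.3
```

```bash
python3 -c "
from h import *
thst(); rel2(109.5,135.2,w=.1,y=1.2)
look('wrist','w11.png')"
```

```text
t 18.52 h 109.8 w -1.75 y 0.98 phi 2.3552 134.9 tilt err 4.61 j [-0.14  0.13  2.34 -1.1   0.33 -0.8 ] F [ 0.3 -0.   0.1] Fa -0.1 Ma 0.004 wd 39.3
rel2 109.5 135.2 dp [0.006, -0.001, 0.0] turn [-0.0002, -0.0001, 0.0005]
```

View pics/w11.png

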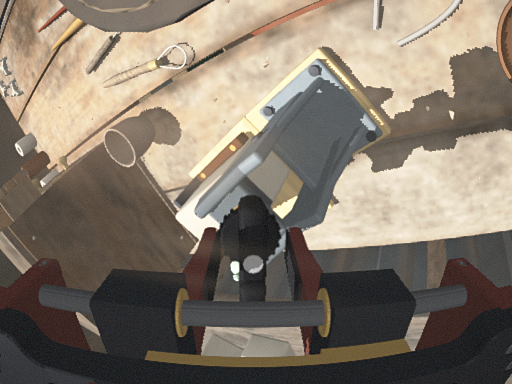

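Request:
jog_arm --steps '[{"turn":[0,0,0],"dp":[0.003,0,0],"claw":0},{"turn":[0,0,0],"dp":[0.003,0,0],"claw":0},{"turn":[0,0,0],"dp":[0.003,0,0],"claw":0},{"turn":[0,0,0],"dp":[0.003,0,0],"claw":0},{"turn":[0,0,0],"dp":[0.003,0,0],"claw":0},{"turn":[0,0,0],"dp":[0.003,0,0],"claw":0}]'

```text
t: 19.07
ee_pos: [442.8, -140.3, 183.4]
orientation: [-1.795, -1.383, 1.335]
ft_force: [-2.6, -0.3, 7.0]
width: 15.9
```

```bash
python3 -c "
from h import *
thst()
for d in (0,15,30,45,60): rel2(109.5-3.82*math.radians(d),135-d,w=.1,y=1.4)"
```

```text
t 19.07 h 110.14 w -0.69 y 1.14 phi 2.3553 134.9 tilt err 4.5 j [-0.14  0.13  2.34 -1.1   0.34 -0.8 ] F [-2.6 -0.3  7. ] Fa 6.6 Ma -0.032 wd 15.9
rel2 109.5 135 dp [-0.0, 0.004, -0.011] turn [0.0007, -0.0001, -0.0005]
rel2 108.49992633860725 120 dp [0.006, -0.001, -0.021] turn [0.0359, -0.0295, -0.0699]
rel2 107.4998526772145 105 dp [0.012, -0.006, -0.031] turn [0.0711, -0.0589, -0.1393]
rel2 106.49977901582174 90 dp [0.018, -0.011, -0.041] turn [0.1062, -0.0883, -0.2086]
rel2 105.499705354429 75 dp [0.024, -0.016, -0.051] turn [0.1414, -0.1177, -0.2779]
```

Request:
jog_arm --steps '[{"turn":[0.012,-0.01,-0.023],"dp":[0.002,0,-0.004],"claw":0},{"turn":[0.024,-0.02,-0.047],"dp":[0.004,-0.001,-0.008],"claw":0},{"turn":[0.0359,-0.0295,-0.0699],"dp":[0.006,-0.001,-0.012],"claw":0},{"turn":[0.047,-0.039,-0.093],"dp":[0.008,-0.003,-0.015],"claw":0},{"turn":[0.059,-0.049,-0.116],"dp":[0.01,-0.004,-0.018],"claw":0},{"turn":[0.0711,-0.0589,-0.1393],"dp":[0.012,-0.006,-0.022],"claw":0},{"turn":[0.083,-0.069,-0.163],"dp":[0.014,-0.008,-0.025],"claw":0},{"turn":[0.094,-0.078,-0.186],"dp":[0.016,-0.009,-0.028],"claw":0},{"turn":[0.1062,-0.0883,-0.2086],"dp":[0.018,-0.011,-0.032],"claw":0},{"turn":[0.118,-0.098,-0.232],"dp":[0.02,-0.013,-0.035],"claw":0},{"turn":[0.13,-0.108,-0.255],"dp":[0.022,-0.014,-0.038],"claw":0},{"turn":[0.1414,-0.1177,-0.2779],"dp":[0.024,-0.016,-0.042],"claw":0}]'

```text
t: 20.07
ee_pos: [445.4, -141.2, 180.3]
orientation: [-1.997, -0.768, 0.228]
ft_force: [0.5, 2.3, 1.3]
width: 14.9
```

```bash
python3 -c "
from h import *
thst()
for d in (60,70,80): rel2(110-3.82*math.radians(d),135-d,w=.1,y=1.4)"
```

```text
t 20.07 h 106.18 w -0.55 y 2.12 phi 1.3064 74.9 tilt err 4.53 j [-0.14  0.14  2.34 -1.13  0.33  0.27] F [0.5 2.3 1.3] Fa 1.7 Ma 0.095 wd 14.9
rel2 105.999705354429 75 dp [-0.012, -0.002, -0.008] turn [-0.0008, 0.001, 0.0007]
rel2 105.33298958016717 65 dp [-0.008, -0.005, -0.014] turn [0.0227, -0.0185, -0.0456]
rel2 104.66627380590533 55 dp [-0.004, -0.009, -0.021] turn [0.0462, -0.0381, -0.0919]
```

Request:
jog_arm --steps '[{"turn":[0.012,-0.01,-0.023],"dp":[-0.008,-0.003,-0.008],"claw":0},{"turn":[0.0227,-0.0185,-0.0456],"dp":[-0.008,-0.005,-0.012],"claw":0},{"turn":[0.034,-0.028,-0.069],"dp":[-0.006,-0.007,-0.015],"claw":0},{"turn":[0.0462,-0.0381,-0.0919],"dp":[-0.004,-0.009,-0.019],"claw":0}]'

```text
t: 20.4
ee_pos: [446.3, -141.4, 179.4]
orientation: [-1.966, -0.545, -0.12]
ft_force: [0.9, 0.5, 3.1]
width: 15.3
```

```bash
python3 -c "
from h import *
thst(); look('wrist','w12.png'); o=ctrl.get_obs(); print((o['moment']@(Rc@A)).round(3)); look('scene','s12.png'); thst()
for d in (90,100): rel2(110-3.82*math.radians(d),135-d,w=.1,y=1.4)
a=cv2.imread('pics/s12.png')[150:280,200:350]; cv2.imwrite('pics/s12z.png',cv2.resize(a,None,fx=4,fy=4,interpolation=cv2.INTER_CUBIC))
"
```

```text
t 20.4 h 104.94 w -0.54 y 2.5 phi 0.9589 54.9 tilt err 4.5 j [-0.14  0.15  2.34 -1.14  0.32  0.63] F [0.9 0.5 3.1] Fa 2.2 Ma 0.086 wd 15.3
0.067
t 20.5 h 104.91 w -0.55 y 2.34 phi 0.9618 55.1 tilt err 4.51 j [-0.14  0.15  2.34 -1.14  0.32  0.63] F [1.5 0.2 2. ] Fa 1.0 Ma -0.101 wd 15.3
rel2 103.99955803164349 45 dp [-0.009, -0.008, -0.015] turn [0.0232, -0.0188, -0.0465]
rel2 103.33284225738166 35 dp [-0.005, -0.011, -0.022] turn [0.0468, -0.0384, -0.0929]
```

View pics/s12z.png

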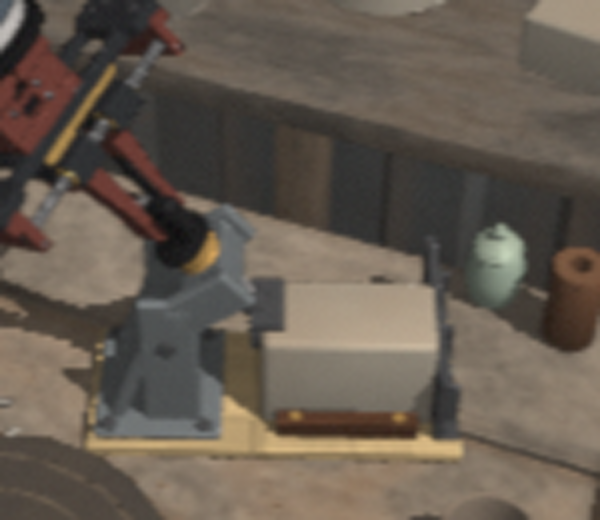

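View pics/w12.png

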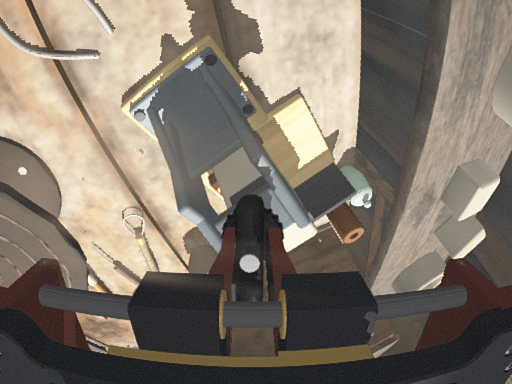

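Request:
jog_arm --steps '[{"turn":[0.012,-0.01,-0.023],"dp":[-0.009,-0.006,-0.01],"claw":0},{"turn":[0.0232,-0.0188,-0.0465],"dp":[-0.009,-0.008,-0.012],"claw":0}]'

```text
t: 20.67
ee_pos: [446.3, -141.9, 178.9]
orientation: [-1.934, -0.432, -0.285]
ft_force: [-0.6, 1.3, 4.5]
width: 15.5
```

```bash
python3 -c "
from h import *
thst()
for d in (95,100,105): rel2(110-3.82*math.radians(d),135-d,w=.1,y=1.4)"
```

```text
t 20.67 h 104.35 w -0.62 y 2.15 phi 0.7881 45.2 tilt err 4.51 j [-0.14  0.15  2.34 -1.14  0.32  0.81] F [-0.6  1.3  4.5] Fa 4.3 Ma 0.196 wd 15.5
rel2 103.66620014451257 40 dp [-0.008, -0.005, -0.012] turn [0.0116, -0.0091, -0.0234]
rel2 103.33284225738166 35 dp [-0.006, -0.007, -0.016] turn [0.0233, -0.0189, -0.0466]
rel2 102.99948437025074 30 dp [-0.004, -0.009, -0.019] turn [0.0351, -0.0287, -0.0698]
```

Request:
jog_arm --steps '[{"turn":[0.0116,-0.0091,-0.0234],"dp":[-0.008,-0.005,-0.012],"claw":0}]'

```text
t: 20.75
ee_pos: [446.3, -142.0, 178.5]
orientation: [-1.914, -0.374, -0.368]
ft_force: [-8.3, 5.4, 16.3]
width: 15.6
```

```bash
python3 -c "
from h import *
thst()
for d in (95,100,105): rel2(110-3.82*math.radians(d),135-d,w=.1,y=1.4)"
```

```text
t 20.75 h 104.03 w -0.73 y 2.03 phi 0.7008 40.2 tilt err 4.51 j [-0.14  0.15  2.34 -1.14  0.32  0.9 ] F [-8.3  5.4 16.3] Fa 18.9 Ma 0.25 wd 15.6
rel2 103.66620014451257 40 dp [-0.008, -0.003, -0.008] turn [-0.0001, 0.0006, -0.0002]
rel2 103.33284225738166 35 dp [-0.006, -0.005, -0.012] turn [0.0116, -0.0092, -0.0234]
rel2 102.99948437025074 30 dp [-0.005, -0.007, -0.015] turn [0.0234, -0.019, -0.0466]
```

Request:
jog_arm --steps '[{"turn":[0.0117,-0.0097,-0.0232],"dp":[0,0,0.003],"claw":0}]'

```text
t: 20.83
ee_pos: [446.4, -142.0, 179.0]
orientation: [-1.891, -0.317, -0.45]
ft_force: [2.4, -3.7, -5.4]
width: 15.5
```

```bash
python3 -c "
from h import *
thst()
for d in (100,105): rel2(110-3.82*math.radians(95),135-d,w=.1,y=1.4)
look('scene','s13.png'); thst()
a=cv2.imread('pics/s13.png')[150:280,200:350]; cv2.imwrite('pics/s13z.png',cv2.resize(a,None,fx=4,fy=4,interpolation=cv2.INTER_CUBIC))
"
```

```text
t 20.83 h 104.38 w -0.37 y 2.18 phi 0.6131 35.1 tilt err 4.48 j [-0.14  0.15  2.34 -1.14  0.32  0.98] F [ 2.4 -3.7 -5.4] Fa -6.8 Ma 0.269 wd 15.5
rel2 103.66620014451257 35 dp [-0.01, -0.004, -0.014] turn [-0.0001, 0.0007, -0.0001]
rel2 103.66620014451257 30 dp [-0.01, -0.004, -0.014] turn [0.0117, -0.0091, -0.0233]
t 20.88 h 104.31 w -0.44 y 2.05 phi 0.6077 34.8 tilt err 4.5 j [-0.14  0.15  2.34 -1.14  0.32  0.99] F [ 1.3 -2.3 -1.3] Fa -2.6 Ma 0.275 wd 15.2
```

View pics/s13z.png

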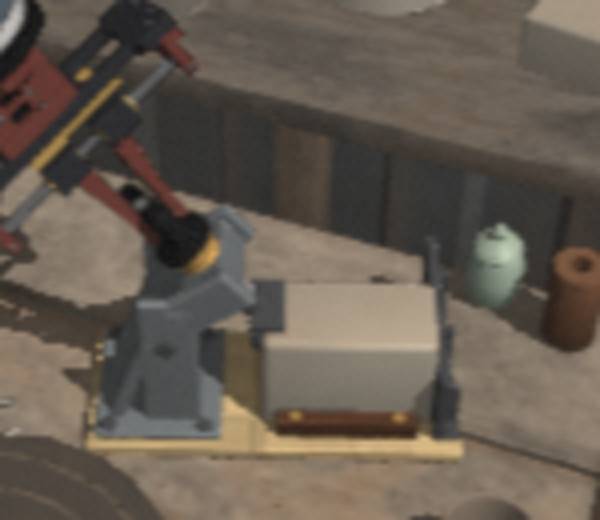

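Request:
jog_arm --steps '[{"turn":[0.0117,-0.0097,-0.0232],"dp":[0,0,0],"claw":0}]'

```text
t: 20.97
ee_pos: [446.3, -142.0, 178.9]
orientation: [-1.866, -0.258, -0.532]
ft_force: [-0.0, -1.6, -0.1]
width: 15.6
```

```bash
python3 -c "
from h import *
thst()
"
```

```text
t 20.97 h 104.33 w -0.44 y 2.11 phi 0.5249 30.1 tilt err 4.5 j [-0.14  0.15  2.34 -1.14  0.32  1.07] F [-0.  -1.6 -0.1] Fa -0.7 Ma 0.221 wd 15.6
```

Request:
jog_arm --steps '[{"turn":[0.0117,-0.0097,-0.0232],"dp":[0,0,0],"claw":0}]'

```text
t: 21.05
ee_pos: [446.4, -142.0, 179.0]
orientation: [-1.838, -0.2, -0.61]
ft_force: [0.2, -1.3, -0.2]
width: 15.7
```

```bash
python3 -c "
from h import *
thst(); look('top','t14.png'); thst(); look('wrist','w14.png'); thst()
"
```

```text
t 21.05 h 104.33 w -0.41 y 2.12 phi 0.4386 25.1 tilt err 4.5 j [-0.14  0.15  2.34 -1.14  0.33  1.16] F [ 0.2 -1.3 -0.2] Fa -0.7 Ma 0.227 wd 15.7
t 21.1 h 104.33 w -0.41 y 2.09 phi 0.4335 24.8 tilt err 4.5 j [-0.14  0.15  2.34 -1.14  0.33  1.16] F [-0.4 -0.9  1. ] Fa 0.6 Ma 0.227 wd 15.4
t 21.15 h 104.32 w -0.36 y 2.08 phi 0.4407 25.2 tilt err 4.5 j [-0.14  0.15  2.34 -1.14  0.33  1.15] F [-0.4 -1.6  1.2] Fa 0.5 Ma 0.09 wd 15.6
```

Request:
jog_arm --steps '[{"turn":[0,0,0],"dp":[0,0,0],"claw":0.45},{"turn":[0,0,0],"dp":[0,0,0],"claw":0.45},{"turn":[0,0,0],"dp":[0,0,0],"claw":0.45},{"turn":[0,0,0],"dp":[0,0,0],"claw":0.45},{"turn":[0,0,0],"dp":[-0.11,0.095,0.19],"claw":0.45},{"turn":[0,0,0],"dp":[-0.3,0.25,0.5],"claw":0.45},{"turn":[0,0,0],"dp":[-0.45,0.37,0.75],"claw":0.45},{"turn":[0,0,0],"dp":[-0.45,0.37,0.75],"claw":0.45},{"turn":[0,0,0],"dp":[-0.45,0.37,0.75],"claw":0.45}]'

```text
t: 21.9
ee_pos: [411.0, -112.2, 240.1]
orientation: [-1.839, -0.205, -0.61]
ft_force: [0.6, -0.0, -0.5]
width: 39.8
```

```bash
python3 -c "
from h import *
thst(); d,P=look('wrist','w15.png'); look('scene','s15.png')
a=cv2.imread('pics/s15.png')[150:280,200:350]; cv2.imwrite('pics/s15z.png',cv2.resize(a,None,fx=4,fy=4,interpolation=cv2.INTER_CUBIC))
q=(P-wd([-60,0,97.]))@Rc; h=q@A; w=q@W; y=q@YC
k=(abs(w)<40)&(abs(y)<40)&(h>122)&(h<133)
print(k.sum(),cv2.minAreaRect(np.stack([w[k],y[k]],-1).astype(np.float32)),np.median(h[k]))
"
```

```text
t 21.9 h 180.97 w 0.75 y 2.34 phi 0.4408 25.3 tilt err 4.33 j [-0.05 -0.07  2.35 -0.78  0.49  0.83] F [ 0.6 -0.  -0.5] Fa -0.7 Ma 0.045 wd 39.8
1551 ((-0.035256385803222656, 1.1841621398925781), (14.819514274597168, 68.30841064453125), 26.106082916259766) 129.23543660560495
```

View pics/w15.png

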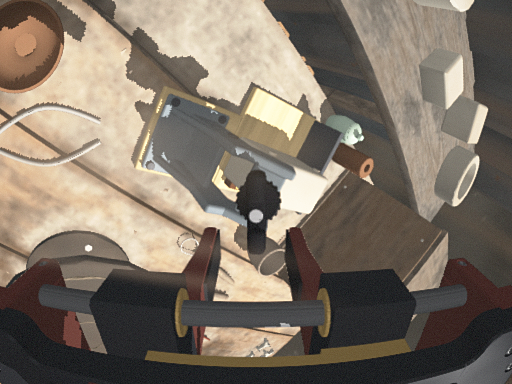

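View pics/s15z.png

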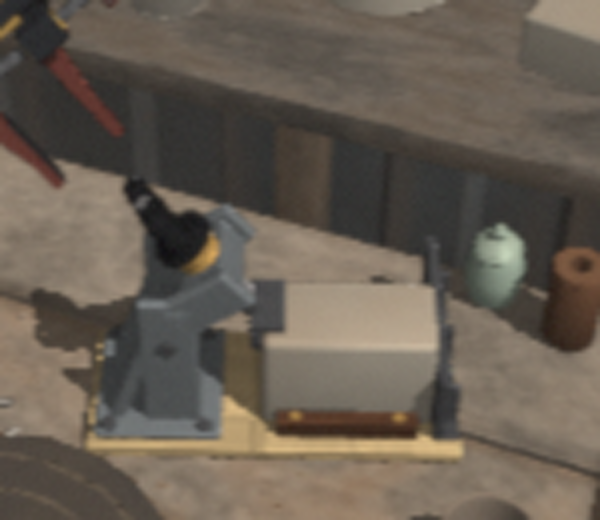

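```bash
python3 -c "
from h import *
P=np.load('w15_P.npy'); q=np.stack([*cl(np.moveaxis(P.reshape(-1,3),1,0))],-1).reshape(P.shape)
m=(q[...,2]>92)&(q[...,2]<102)&(abs(q[...,1])<40)&(q[...,0]>-45)&(q[...,0]<75)
p=q[m]; print(len(p),np.median(p[:,2]),np.percentile(p[:,0],[50,98,99.5,100]))
for b in range(-25,26,10):
  k=abs(p[:,1]-b)<4
  if k.sum()>5: print(b,np.percentile(p[k,0],[99,100]).round(1))
for b in range(-30,60,15):
  k=abs(p[:,0]-b)<4
  if k.sum()>5: print('x',b,np.percentile(p[k,1],[1,99]).round(1))
A_=np.c_[p[:,:2],np.ones(len(p))]; print('plane',np.linalg.lstsq(A_,p[:,2],rcond=None)[0])
f=(q[...,2]>71)&(q[...,2]<78)&(q[...,0]>50)&(q[...,0]<75)&(abs(q[...,1]-25)<65); print('fence top x',np.percentile(q[f][:,0],[2,50,98]))
"
```

```text
1480 97.33728711676603 [15.542789   53.96856079 56.21609382 57.50652755]
-25 [55.4 56.5]
-15 [54.6 56.5]
-5 [54.6 56.5]
5 [56.2 57.5]
15 [55.4 55.6]
25 [54.6 56.7]
x -30 [28.7 30. ]
x -15 [-22.2  29. ]
x 0 [-29.1  28.9]
x 15 [-29.3  28.8]
x 30 [-30.8  28.8]
x 45 [-30.2  28.4]
plane [ 1.24866101e-03 -1.09841383e-02  9.71898548e+01]
fence top x [58.92670597 61.56511284 67.29837553]
```

Request:
jog_arm --steps '[{"turn":[0,0,0],"dp":[0,0.1,0.6],"claw":0.45},{"turn":[0,0,0],"dp":[0.5,0.3,0.8],"claw":0.45},{"turn":[0,0,0],"dp":[0.9,0.3,0.8],"claw":0.45},{"turn":[0,0,0],"dp":[0.9,0.3,0.8],"claw":0.45},{"turn":[0,0,0],"dp":[0.9,0.3,0.8],"claw":0.45},{"turn":[0,0,0],"dp":[0.9,0.3,0.8],"claw":0.45}]'

```text
t: 22.5
ee_pos: [481.6, -89.2, 300.2]
orientation: [-1.842, -0.198, -0.604]
ft_force: [-0.5, -0.1, -0.5]
width: 39.6
```

```bash
python3 -c "
from h import *
thst(); d,P=look('wrist','w16.png')
q=np.stack([*cl(np.moveaxis(P.reshape(-1,3),1,0))],-1).reshape(P.shape)
m=(q[...,2]>92)&(q[...,2]<102)&(abs(q[...,1])<40)&(q[...,0]>-45)&(q[...,0]<75)
p=q[m]; print(len(p),np.median(p[:,2]),np.percentile(p[:,0],[50,98,99.5,100]))
for b in range(-25,26,10):
  k=abs(p[:,1]-b)<4
  if k.sum()>5: print(b,np.percentile(p[k,0],[99,100]).round(1))
f=(q[...,2]>71)&(q[...,2]<78)&(q[...,0]>50)&(q[...,0]<75)&(abs(q[...,1]-25)<65); print('fence top x',np.percentile(q[f][:,0],[2,50,98]))
cv2.imwrite('pics/w16z.png',cv2.resize(d['img'][90:290,180:400][:,:,::-1],None,fx=3,fy=3,interpolation=cv2.INTER_CUBIC))
"
```

```text
t 22.5 h 204.05 w 68.9 y 65.27 phi 0.4427 25.4 tilt err 4.67 j [ 0.02 -0.04  2.15 -0.63  0.67  0.71] F [-0.5 -0.1 -0.5] Fa -0.2 Ma 0.103 wd 39.6
2061 97.21858972141641 [ 3.26474521 53.97501083 56.41023277 57.93666137]
-25 [55.1 56.9]
-15 [55.1 57.1]
-5 [55.2 56.5]
5 [55.1 56.6]
15 [55.1 57. ]
25 [56.5 57.9]
fence top x [59.41651196 62.40693102 67.67796209]
```

View pics/w16.png

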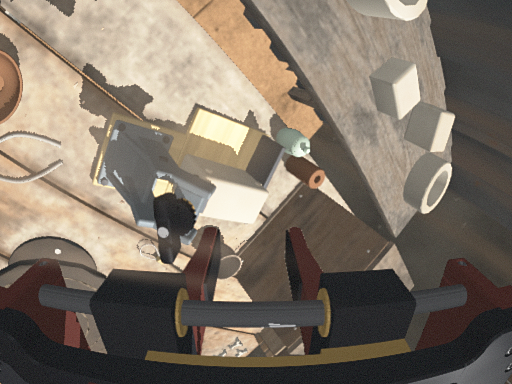

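View pics/w16z.png

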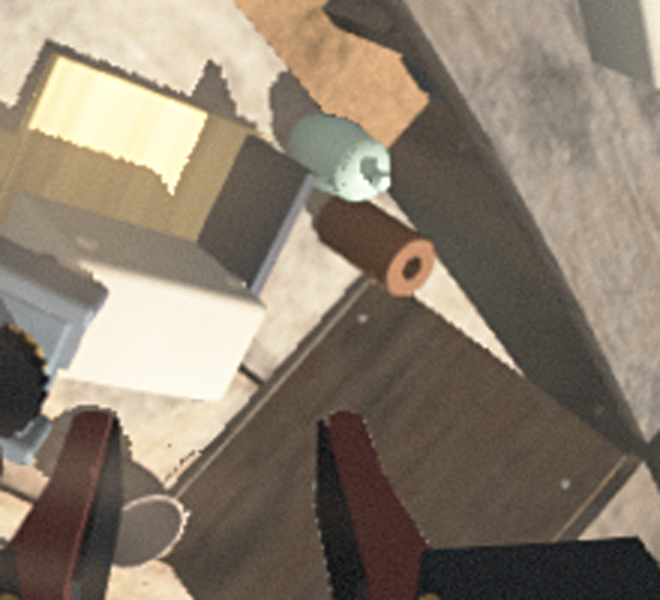

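```bash
python3 -c "
from h import *
P=np.load('w16_P.npy'); q=np.stack([*cl(np.moveaxis(P.reshape(-1,3),1,0))],-1).reshape(P.shape)
for z in (75,80,85,90):
  k=(abs(q[...,2]-z)<3)&(abs(q[...,1]-28)<5)&(q[...,0]<75)&(q[...,0]>0); x=np.sort(q[k][:,0]); print(z,len(x),x[-6:].round(1), np.median(q[k][:,1]).round(1))
f=(q[...,2]>35)&(q[...,2]<68)&(q[...,0]>50)&(q[...,0]<75)&(q[...,1]>40)&(q[...,1]<95); print('fence face x',np.percentile(q[f][:,0],[5,50,95]))
k=(q[...,2]>30)&(q[...,2]<68)&(q[...,0]>40)&(q[...,0]<66)&(q[...,1]>20)&(q[...,1]<45)
for yb in range(27,45,2):
  kk=k&(abs(q[...,1]-yb)<1); print(yb,kk.sum(), np.sort(q[kk][:,0])[[0,-1]].round(1) if kk.sum() else '')
"
```

```text
75 44 [63.6 64.8 65.3 66.8 66.8 67.5] 30.1
80 39 [43.1 43.5 45.5 48.7 51.4 56.5] 30.2
85 40 [45.5 48.4 48.5 48.7 51.4 54.8] 30.1
90 47 [47.7 48.8 50.3 50.5 52.8 55. ] 30.0
fence face x [59.45879125 60.37007585 61.41871513]
27 0 
29 37 [40.9 61.2]
31 37 [40.9 61.7]
33 16 [58.7 61.3]
35 16 [58.9 61.2]
37 18 [59.2 61.2]
39 18 [59.1 61.5]
41 18 [59.2 61.6]
43 16 [59.2 61.1]
```

```bash
python3 -c "
from h import *
st(); print(ctrl.close_job())"
```

```text
t 22.55 p [481.2 -89.2 300.3] yaw -10.39 ydown [ 0.42  -0.354 -0.835] F [-0.5 -0.4  0.1] M [ 0.064  0.284 -0.077] w 39.7 j6 0.71
the job is handed in; nothing more can be done
None
```

The mould is clamped and I handed the job in at t = 22.6 s, with the gripper open and clear of everything. No verdict was reported.

**Placing:** I gripped the mould across its thickness and turned it about 49°. It went in from the open side onto the bed, keyed face to the open side, and I let go. Just after release its top was at 97.3 mm (97 expected). The side edges put it within about 1 mm of the side stop. In the last picture a key shows on the open side, and the jar and prop are still in place. I did not measure the bystanders again afterwards.

**Tightening:** I tightened in two grips, about 199° of turn in all.
- **Running torque:** it read about 0.09 N m until 170° of turn.
- **Clutch slip:** at about 180–185° the torque rose to 0.20–0.27 N m. It then held at about 0.22 N m, with no further advance of the spindle over the last 10° of turn.
- **Slip estimate:** I put the slip at about 0.3 rad, between 0.17 and 0.5, judged from torque and wing angle. The wing angle after release (26°) matched the tool angle (25°).

**Uncertain points:**
- **Gap to the fence:** I could only measure this to 1–2 mm. The mould's top edge read x = 57–58 mm because it is rounded, against the fence face at 60 mm. It looks in contact, but I could not confirm it.
- **Tool tilt:** joint 4 reached its limit on the screw axis, so I gripped the thumb piece with the tool about 4.5° off the axis. The wings still followed the tool.
- **Torque signal:** the joint 6 torque was too noisy to use, so I relied on the wrist moment instead. That is itself noisy to about 0.05 N m or a little more.

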